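Tighten the centrifuge rotor nut with a ratchet wrench

ROBOT

A 6-joint arm with a two-finger parallel gripper is mounted at the origin on the work surface. World frame = base frame: x ahead of the robot, y to its left, z up, the work surface at z = 0. Lengths are in m, angles in rad, forces in N, time in s.
With the tool pointing down it reaches from about 0.275 to 0.725 m from the base axis. Payload 5.6 kg.
Tool frame: the origin (TCP) lies at the very end of the fingers, on their centre line; the grasp point (between the pads) lies 19 mm behind it (env.tcp_to_grasp is the distance from the TCP to the grasp point, in m); z points along the fingers, y is the direction in which the jaws open and shut (so a half turn about z gives the same grasp; the last joint's range is limited). The gripper opens to 85 mm and grips with 20 to 120 N. Pads are 22 mm wide; open, the fingers measure 114 mm over their backs; the gripper's body (76 mm by 85 mm) begins 54 mm behind the grasp point. The pads swing forward as they close: fully open they stand 13 mm farther back than shut.
Start: joints at [1.454, 0.255, 0.108, 0, -1.424, -0.285], TCP at [0.215, 0.506, 0.231] pointing down, gripper open.
Joint ranges: [-2.95, 2.95], [-1.21, 1.97], [-1.09, 1.5], [-2.87, 1.71], [-2.94, -0.07], [-3.05, 3.05]. Speed limits (rad/s): [2.57, 2.57, 3.14, 3.14, 3.14, 3.14].

INTERFACE

Orientations are given as a unit quaternion [w, x, y, z].
In Python, from station import env gives the robot as it stands.
- The arm moves only by the shell command python3 -m jog 'ROWS' [FORCE]. ROWS is JSON, a list of rows, each an object with "hand": the finger opening in mm, from 0 to 85.4; "linear": the shift along the world's x, y, z in mm, a list of three; "spin": the turn about the world's z in degrees. A call has exactly 8 rows; each row is the pose to reach, as a shift and turn from the pose commanded when the call began; what a row does not reach only later rows make up. A row lasts 1/8 s, in which the tool goes at most 62.5 mm and 10.7 degrees, less where a joint would pass 70% of its speed; a pose out of reach is approached as far as the arm can. A call with a gripper value outside its range is refused whole. The fingers move at their own pace and stop on an object; FORCE is the grip in N (left out, the last holds). Time passes only in rows, so rows that repeat a pose let the fingers close, or fill a call up. It gives the time, the measured TCP pose, the force and the opening at its end, in the units of the state.
- env.get_state(): the state, without advancing time (a new reading comes with each control period).
- env.get_image(name): name is "side" or "top" or "wrist"; returns a dict with "frame" (384x512x3 uint8, red, green, blue), "K" (3x3 intrinsics, pixels), "origin" and "rotation" of the camera in the world; the wrist camera has in their place "hand_eye" (4x4, takes a point from camera to tool coordinates, whose origin is the TCP and whose axes are the flange's). Camera axes: x right, y up, looking along -z (the intrinsics and any distortion apply to the point x, -y, -z); pixel columns grow to the right and rows downward; lengths in m; the calibration is good to about 2 mm. A picture is of the moment at which its call begins: read the wrist's pose just before it. There is no depth.
- env.job_done(): hands the job in, once; it reports no verdict.
The state is a dict: "time": time; "joint_positions": joint angles; "qvel": joint speeds; "joint_efforts": joint torques, N m; "tool_pos": TCP position; "ee_rot": TCP orientation; "ft_force": force on the tool from outside, world axes, zero at the start; "torque": the same for the moment, N m; "width": finger opening in m.
Only numpy, scipy, OpenCV 4.12 (cv2) and the standard library are available. Lean on these libraries where they do the work, as an engineer would, in place of code of your own. Each camera call takes 0.05 s, during which the arm holds its last target.

TASK

Take the ratchet wrench from its rest, set its socket fully down over the hex nut on the centrifuge rotor, and tighten the nut clockwise (seen from above) by swinging the handle back and forth, letting the ratchet slip on each return stroke, until the nut is firmly tight at about 0.7 N m, without overtightening it. Then let go and leave the wrench sitting on the tightened nut. Work the nut only with the wrench, not with the fingers, and leave the tube rack, the jar and the spare nut where they are.

Things in the scene. Friction and masses are not known exactly. Their poses are not given: they have to be found in the camera images.
- centrifuge: Bench centrifuge, fixed: white housing 220 x 220 x 90 mm, on it a grey rim (radius 102 mm, top at 102 mm) and an aluminium rotor (radius 92 mm, top at 136 mm) with twelve purple tube caps up to 134 mm high; in its middle a dark steel hub, radius 40 mm, top at 150 mm. Origin: centre of the underside, z up. The rotor does not turn.
- nut: Steel rotor nut on the middle of the hub, turns about the upright rotor axis. Origin: on the axis at the hub's top (150 mm above the bench), z up. Round flange of radius 24 mm from 0 to 5 mm, then the hexagon, 28 mm across flats, to 14.5 mm, then a bevel (radius 14 to 11 mm) to 17 mm. Two flats face this body's +x and -x, the others every 60 degrees. Its height stays the same as it turns.
- ring_rim (a point): Point on top of the brass clamp ring (radius 34 mm, 3 mm thick, under the nut's flange), 30 mm from the axis. The ring stands still while the nut is loose and is dragged clockwise as the nut tightens: the point has moved about 1.5 mm at 0.5 N m, 3.5 mm at 0.7 N m and 6 mm at 0.95 N m, which is overtightened.
- wrench: Steel ratchet wrench, 0.57 kg. Origin: on the socket's axis, level with the socket's mouth (lowest face), z up. Round head of radius 27 mm from 18 to 34 mm height; straight handle along this body's -x to x = -190 mm, 16 mm wide, 14 mm thick, centre line 26 mm up, outer half sleeved in black. Centre of mass about 40 mm from the axis. Starts level in its rest, handle roughly towards the robot.
- wrench_grip (a point): Where to grip: middle of the handle's thickness, 100 mm from the socket axis; axes as wrench. Turning the handle clockwise drives the socket; turned back it clicks over freely. The ratchet catches every 15 degrees and the socket has some 12 degrees of play on the nut: a stroke loses up to 27 degrees. The torque shows as sideways force here (7 N = 0.7 N m) plus twist about z in a firm hand.
- socket_mouth (a point): Centre of the socket's mouth (its lowest face), on the socket axis; turns with the socket, which turns about z against the handle. The hexagonal recess opens downwards, 29.4 mm across flats, 14 mm deep, two flats facing this point's +x and -x. Outside: hexagon 38 mm across flats. Fully down on the nut, the mouth rests on the flange, 5 mm above nut.
- rest: Grey wrench rest, fixed to the bench: plate 245 x 60 x 6 mm reaching from x = -208 to +38 mm. Origin: bottom of the plate under the socket's axis. The socket stands on the plate; the handle lies on a saddle at x = -168 mm (18 mm long, top at 25 mm, with 8 mm high lips 13 mm to either side of the handle's centre line).
- tube_rack: Bystander: white rack 120 x 50 x 45 mm with purple-capped tubes to 83 mm. Origin: centre of the underside.
- jar: Bystander: small jar with a white cap, radius 24 mm, 65 mm high. Origin: centre of the underside.
- spare_nut: Bystander: spare flanged hex nut lying on the bench, radius 24 mm, 17 mm high. Origin: centre of the underside.
- nut_flange (a point): Top of the nut's flange, on the axis, axes as nut. Loose, the nut drags with 0.1 N m. It takes 1.8 to 3 rad clockwise before it bites; where differs each time and can only be felt. There the torque jumps by 0.25 N m and then grows by 3 N m per rad. Left at up to 0.7 N m it stays put; left higher, it springs back to about that but stays tight.
Mind the look-alikes: they are no part of the job. What is shaped like the wrench but orange or yellow is not meant.

How it is judged:
By the outcome, as a careful person would: the job done as asked, in the order asked, and still so for the second after the job is handed in, with the robot touching nothing.
It also fails if it takes over 72 s, if anything falls off the work surface, if the arm or the gripper's body presses on something with over 40 N, if the wrist force passes 120 N, or if a joint passes its speed limit or range.

## Working session

There is one attempt and no reset: what is moved stays moved. The work goes in short steps, Python scripts to look and compute and a shell command to move; the robot and the scene stay as the last step left them, time stands still between calls to the robot, and variables do not carry over. Pictures are saved under pics/ and viewed, and the job is handed in when it is done.

```bash
ls -la; mkdir -p pics; cat > h.py <<'E'
import numpy as np, cv2, json
from station import env
def shot(name,fn):
    s=env.get_state(); im=env.get_image(name); cv2.imwrite('pics/'+fn+'.png',im['frame'][:,:,::-1])
    d={k:np.array(v).tolist() for k,v in im.items() if k!='frame'}; d['tool_pos']=np.array(s['tool_pos']).tolist(); d['ee_rot']=np.array(s['ee_rot']).tolist()
    json.dump(d,open('pics/'+fn+'.json','w')); return im['frame'],d
E
python3 - <<'E'
from h import *
for n in ['top','side','wrist']:
    f,d=shot(n,n+'0'); print(n,d)
print(env.get_state(), env.tcp_to_grasp)
E
```

```text
total 12
drwxr-xr-x  3 agent agent 4096 Dec  7 13:36 .
drwxr-xr-x 23 root  root  4096 Dec  7 13:36 ..
drwxr-xr-x  2 agent agent 4096 Dec  7 13:36 pics
top {'K': [[469.82291196060555, 0.0, 265.90065706079326], [0.0, 469.82291196060555, 187.5558863078206], [0.0, 0.0, 1.0]], 'origin': [0.4256343365962186, -0.054275216870581594, 1.226466957402314], 'rotation': [-0.6975038275743275, -0.056402265821569667, 0.06499043761128259, 0.711395416029967], 'tool_pos': [0.2148335697978769, 0.5057388613659387, 0.230370129641918], 'ee_rot': [0.0009718329028920683, 0.9798815332339843, -0.19957758648433843, -0.00015277732614739963]}
side {'K': [[384.31941510906466, 0.0, 257.5681419185313], [0.0, 384.31941510906466, 187.09055513566858], [0.0, 0.0, 1.0]], 'origin': [0.02213446766280766, -0.6123799732419347, 0.916486645436282], 'rotation': [0.8448004597561191, 0.35693202692927334, -0.14501958953494135, -0.3713233496551594], 'tool_pos': [0.2148369097757514, 0.5057764444350833, 0.23038805366865775], 'ee_rot': [0.0009407557954949888, 0.9798812896610305, -0.19957893468491095, -0.00014825924960478362]}
wrist {'K
[... 582 characters left out ...]
2143526872]}
{'time': 0.15, 'joint_positions': array([ 1.45357366e+00,  2.55609622e-01,  1.07287675e-01, -3.36438989e-04,
       -1.42386030e+00, -2.84592456e-01]), 'qvel': array([ 0.00037404, -0.00190682,  0.00310697,  0.00070243,  0.00100925,
       -0.00157318]), 'joint_efforts': array([-1.39780186e-03, -3.86941910e+01,  2.38080204e+01,  5.36667645e+00,
       -4.55238405e-03, -4.35191296e-07]), 'tool_pos': array([0.21491897, 0.50587718, 0.2306014 ]), 'ee_rot': array([ 7.04440929e-04,  9.79880682e-01, -1.99582917e-01, -1.07884973e-04]), 'ft_force': array([-0.05224416, -0.00450498,  0.30224579]), 'torque': array([ 0.0165852 , -0.00149231, -0.0467851 ]), 'width': 0.08515223343761695} 0.0187
```

View pics/top0.png

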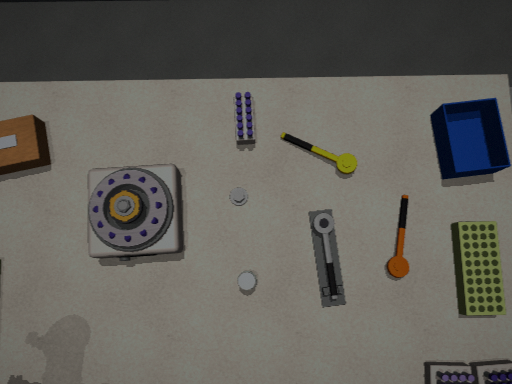

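View pics/side0.png

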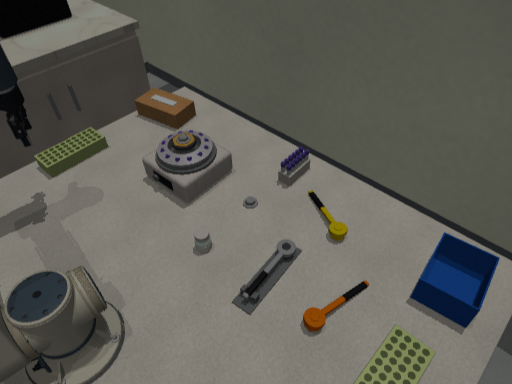

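View pics/wrist0.png

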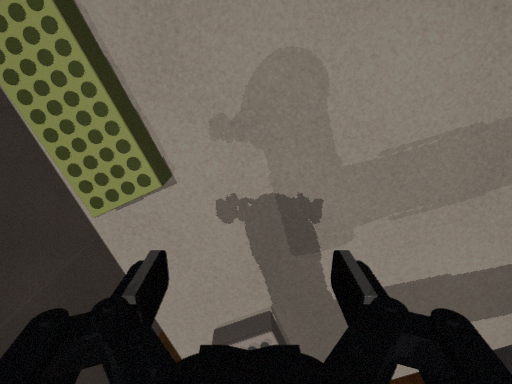

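```bash
cat >> h.py <<'E'
from scipy.spatial.transform import Rotation as R
def rot(q): return R.from_quat([q[1],q[2],q[3],q[0]]).as_matrix()
def ray(d,u,v):
    K=np.array(d['K']); c=np.linalg.inv(K)@[u,v,1]; c=np.array([c[0],-c[1],-c[2]])
    if 'hand_eye' in d:
        H=np.array(d['hand_eye']); Rt=rot(d['ee_rot']); o=Rt@H[:3,3]+np.array(d['tool_pos']); return o,Rt@H[:3,:3]@c
    return np.array(d['origin']),rot(d['rotation'])@c
def onz(d,u,v,z):
    o,r=ray(d,u,v); return o+r*(z-o[2])/r[2]
def tri(d1,p1,d2,p2):
    A=np.zeros((3,3));b=np.zeros(3);L=[]
    for d,p in((d1,p1),(d2,p2)):
        o,r=ray(d,*p); r=r/np.linalg.norm(r); P=np.eye(3)-np.outer(r,r); A+=P;b+=P@o; L.append((o,P))
    x=np.linalg.solve(A,b); return x,[np.linalg.norm(P@(x-o)) for o,P in L]
def pix(d,X):
    K=np.array(d['K'])
    if 'hand_eye' in d:
        H=np.array(d['hand_eye']); Rt=rot(d['ee_rot']); o=Rt@H[:3,3]+np.array(d['tool_pos']); M=Rt@H[:3,:3]
    else: o=np.array(d['origin']); M=rot(d['rotation'])
    c=M.T@(np.array(X)-o); p=K@[c[0],-c[1],-c[2]]; return p[:2]/p[2]
def load(fn): return cv2.imread('pics/'+fn+'.png'),json.load(open('pics/'+fn+'.json'))
def crop(fn,x0,y0,x1,y1,s,out):
    im=cv2.imread('pics/'+fn+'.png')[y0:y1,x0:x1]; cv2.imwrite('pics/'+out+'.png',cv2.resize(im,None,fx=s,fy=s,interpolation=cv2.INTER_CUBIC))
E
python3 - <<'E'
from h import *
crop('top0',295,200,355,310,5,'c1'); crop('top0',80,155,190,265,5,'c2'); crop('side0',225,225,315,315,6,'c3'); crop('side0',140,120,235,205,6,'c4')
E
```

```text
(no output)
```

View pics/c1.png

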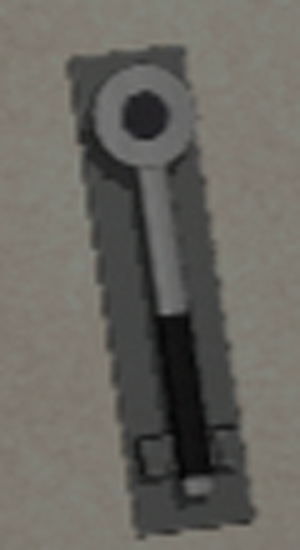

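View pics/c2.png

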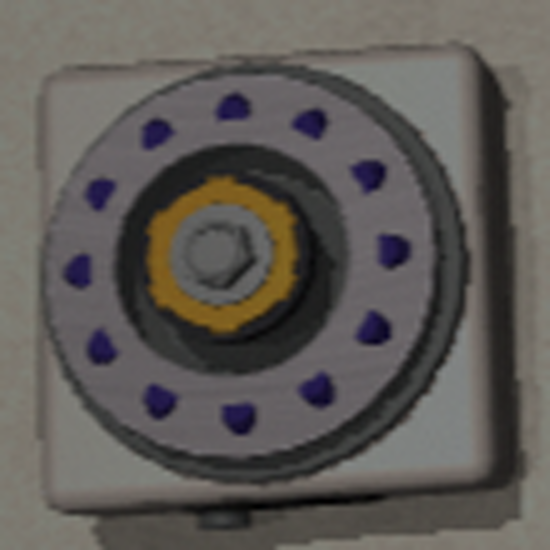

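View pics/c3.png

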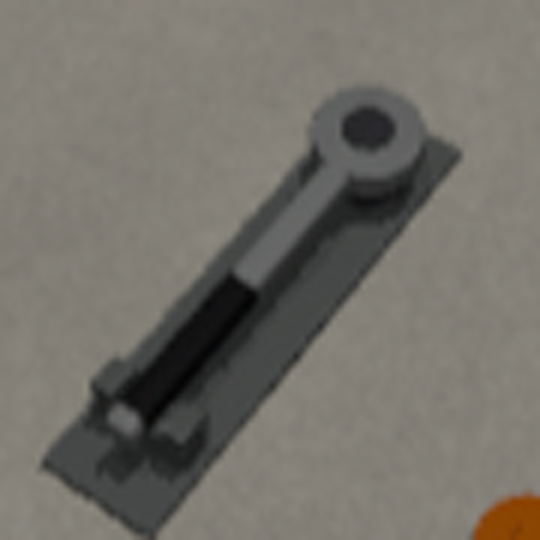

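View pics/c4.png

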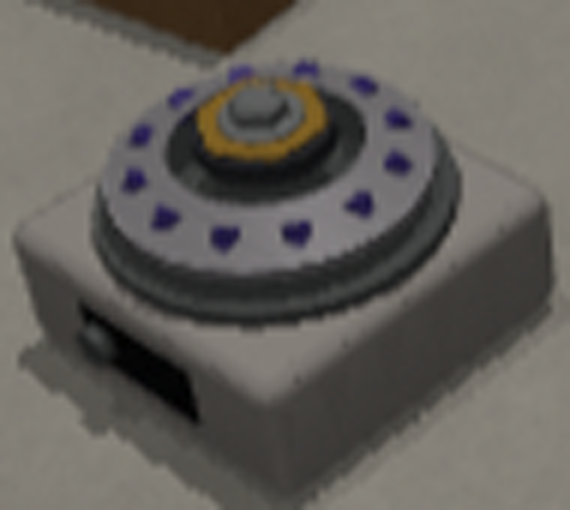

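```bash
python3 - <<'E'
from h import *
_,t=load('top0');_,s=load('side0')
print('head',onz(t,323.8,223.2,.040),tri(t,(323.8,223.2),s,(286.3,246.3)))
print('end',onz(t,334.4,297,.037), 'blackstart',onz(t,329.8,262.6,.039))
print('nut',onz(t,123.9,205.3,.167),tri(t,(123.9,205.3),s,(140+257/6,120+103/6)))
im,_=load('top0');hsv=cv2.cvtColor(im,cv2.COLOR_BGR2HSV)
for nm,im,d,box in(('t',im,t,(80,155,190,265)),('s',load('side0')[0],s,(140,120,235,205))):
    hsv=cv2.cvtColor(im,cv2.COLOR_BGR2HSV)
    m=cv2.inRange(hsv,(12,120,60),(30,255,255)); mm=np.zeros_like(m); x0,y0,x1,y1=box; mm[y0:y1,x0:x1]=m[y0:y1,x0:x1]
    c=max(cv2.findContours(mm,0,2)[0],key=cv2.contourArea); h=cv2.convexHull(c); print(nm,cv2.fitEllipse(h)[0],cv2.fitEllipse(h), onz(d,*cv2.fitEllipse(h)[0],.151))
    # wrench head? jar, spare
for n,p,z in(('jar',(247,281),.065),('spare',(238.5,196),.017),('rack',(245,118),.06)): print(n,onz(t,*p,z))
E
```

```text
head [ 0.53707661 -0.2156429   0.04      ] (array([ 0.53760178, -0.21600064,  0.0416346 ]), [np.float64(0.0008816416084198656), np.float64(0.0008816416084198692)])
end [ 0.35408945 -0.23466862  0.037     ] blackstart [ 0.43827481 -0.22667689  0.039     ]
nut [0.57466828 0.25359165 0.167     ] (array([0.57521168, 0.25475421, 0.16303461]), [np.float64(1.7665546331157957e-05), np.float64(1.766554633124365e-05)])
t (123.96080780029297, 205.47288513183594) ((123.96080780029297, 205.47288513183594), (30.964744567871094, 31.7718505859375), 39.55221176147461) [0.57651487 0.25808917 0.151     ]
s (183.2189178466797, 139.57443237304688) ((183.2189178466797, 139.57443237304688), (13.213628768920898, 21.834321975708008), 80.95714569091797) [0.57666827 0.25756961 0.151     ]
jar [ 0.39808805 -0.01996858  0.065     ]
spare [6.14487469e-01 5.82791309e-04 1.70000000e-02]
rack [ 0.81149237 -0.02033128  0.06      ]
```

```bash
python3 -m jog '[{"hand":85,"linear":[17.5,-57,-5],"spin":2},{"hand":85,"linear":[35,-114,-10],"spin":4},{"hand":85,"linear":[52,-171,-15],"spin":7},{"hand":85,"linear":[70,-228,-20],"spin":9},{"hand":85,"linear":[87,-285,-25],"spin":11},{"hand":85,"linear":[105,-342,-30],"spin":14},{"hand":85,"linear":[122,-399,-35],"spin":16},{"hand":85,"linear":[140,-456,-40],"spin":18}]' 100
python3 -m jog '[{"hand":60,"linear":[17,-55,-10],"spin":2},{"hand":60,"linear":[34,-110,-20],"spin":4},{"hand":60,"linear":[51,-165,-30],"spin":6},{"hand":60,"linear":[68,-220,-40],"spin":9},{"hand":60,"linear":[83,-276,-55],"spin":11},{"hand":60,"linear":[83,-276,-60],"spin":11},{"hand":60,"linear":[83,-276,-60],"spin":11},{"hand":60,"linear":[83,-276,-60],"spin":11}]'
python3 - <<'E'
from h import *
f,d=shot('wrist','w1')
s=env.get_state(); print(s['joint_positions'],s['tool_pos'],s['ee_rot'],s['ft_force'],s['time'])
M=rot(d['ee_rot']); print(np.degrees(np.arctan2(M[1,0],M[0,0])))
E
```

```text
time: 1.15
tool_pos: [0.3551, 0.0484, 0.1913]
ee_rot: [-0.0, 0.999, -0.043, 0.0]
ft_force: [2.1, 1.0, -0.0]
width: 0.0849
time: 2.15
tool_pos: [0.4382, -0.2249, 0.1319]
ee_rot: [0.0, 0.999, 0.053, 0.0]
ft_force: [-0.2, -0.0, -0.3]
width: 0.0602
[-1.55174935e-01  1.97127735e-01 -2.26375121e-01 -1.62797194e-05
 -1.14605214e+00  1.83199896e+00] [ 0.43833746 -0.22484256  0.13200237] [1.21025785e-04 9.98595080e-01 5.29856642e-02 6.08797055e-04] [ 0.71916244  0.12447948 -0.05296774] 2.2
6.059230630580946
```

View pics/w1.png

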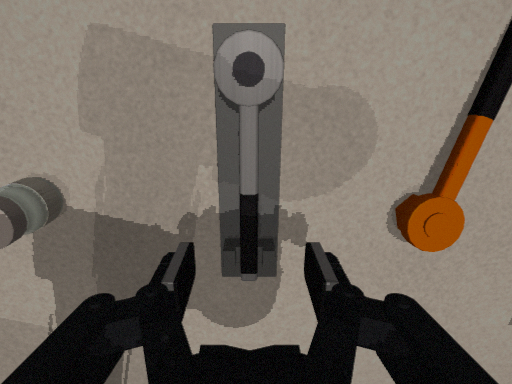

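```bash
python3 - <<'E'
from h import *
im,d=load('w1')
a=onz(d,248.8,68.5,.040); b=onz(d,249.2,277,.039);c=onz(d,248.9,196,.039)
print(a,b,c,np.degrees(np.arctan2(*(a-b)[[1,0]])),np.linalg.norm((a-b)[:2]))
u=(a-b)/np.linalg.norm((a-b)[:2]); print('grip',a-u*.1)
E
```

```text
[ 0.53936703 -0.21574134  0.04      ] [ 0.35634417 -0.23552927  0.039     ] [ 0.43837673 -0.22653436  0.039     ] 6.17069407905305 0.18408945750876532
grip [ 0.43994642 -0.22649042  0.03945679]
```

```bash
python3 -m jog '[{"hand":60,"linear":[1,-1.5,-50],"spin":0},{"hand":60,"linear":[1,-1.5,-90],"spin":0},{"hand":60,"linear":[1,-1.5,-115],"spin":0},{"hand":60,"linear":[1,-1.5,-119],"spin":0},{"hand":40,"linear":[1,-1.5,-119],"spin":0},{"hand":10,"linear":[1,-1.5,-119],"spin":0},{"hand":5,"linear":[1,-1.5,-119],"spin":0},{"hand":5,"linear":[1,-1.5,-119],"spin":0}]' 110
python3 -m jog '[{"hand":5,"linear":[0,0,0],"spin":0},{"hand":5,"linear":[0,0,0],"spin":0},{"hand":5,"linear":[0,0,5],"spin":0},{"hand":5,"linear":[0,0,15],"spin":0},{"hand":5,"linear":[0,0,40],"spin":0},{"hand":5,"linear":[0,0,80],"spin":0},{"hand":5,"linear":[0,0,120],"spin":0},{"hand":5,"linear":[0,0,120],"spin":0}]' 110
python3 - <<'E'
from h import *
f,d=shot('wrist','w2');shot('side','s2')
s=env.get_state(); print(s['joint_positions'],s['tool_pos'],s['ee_rot'],s['ft_force'],s['torque'],s['width'],s['time'])
E
```

```text
time: 3.2
tool_pos: [0.44, -0.2271, 0.0139]
ee_rot: [0.0, 0.999, 0.053, 0.001]
ft_force: [-1.4, 3.3, 6.3]
width: 0.0141
time: 4.2
tool_pos: [0.4409, -0.2281, 0.1357]
ee_rot: [0.001, 0.999, 0.052, 0.003]
ft_force: [-0.2, -0.8, -5.1]
width: 0.014
[-1.60331629e-01  2.00903610e-01 -2.22394864e-01 -1.10359524e-03
 -1.14910276e+00  1.83521779e+00] [ 0.43807996 -0.22688274  0.13153565] [-6.61113588e-04  9.98657266e-01  5.17954488e-02 -6.78340455e-04] [-0.34705874 -0.7786772  -7.76109093] [-0.03057586  0.54233241  0.06419626] 0.014160292991760337 4.3
```

View pics/w2.png

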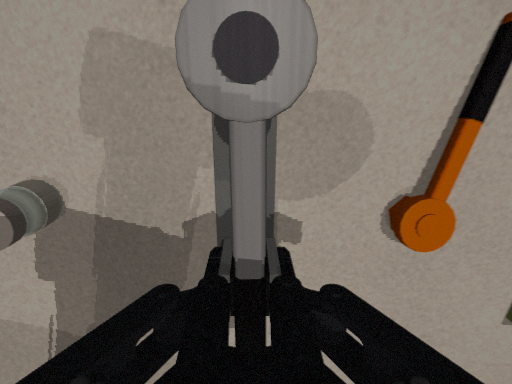

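View pics/s2.png

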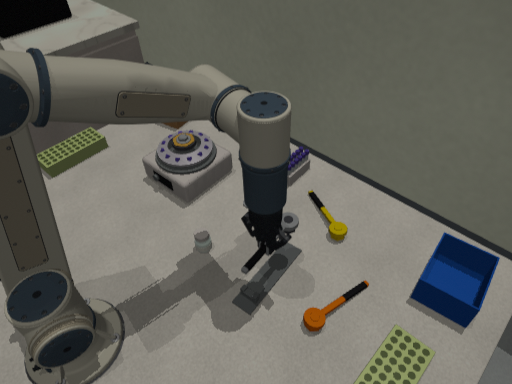

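```bash
python3 -m jog '[{"hand":5,"linear":[4,30,30],"spin":0},{"hand":5,"linear":[10,80,60],"spin":0},{"hand":5,"linear":[17,135,90],"spin":0},{"hand":5,"linear":[24,190,120],"spin":0},{"hand":5,"linear":[31,245,145],"spin":0},{"hand":5,"linear":[38,300,160],"spin":0},{"hand":5,"linear":[41,345,167],"spin":0},{"hand":5,"linear":[41,356,167],"spin":0}]' 110
python3 -m jog '[{"hand":5,"linear":[0,0,0],"spin":0},{"hand":5,"linear":[0,0,0],"spin":0},{"hand":5,"linear":[0,0,0],"spin":0},{"hand":5,"linear":[0,0,0],"spin":0},{"hand":5,"linear":[0,0,0],"spin":0},{"hand":5,"linear":[0,0,0],"spin":0},{"hand":5,"linear":[0,0,0],"spin":0},{"hand":5,"linear":[0,0,0],"spin":0}]' 110
python3 - <<'E'
from h import *
f,d=shot('wrist','w3');shot('side','s3')
s=env.get_state(); print(s['joint_positions'],s['tool_pos'],s['ee_rot'],s['ft_force'],s['torque'],s['width'],s['time'])
crop('s3',180,60,310,160,6,'c5')
E
```

```text
time: 5.3
tool_pos: [0.4793, 0.1313, 0.2969]
ee_rot: [0.0, 0.999, 0.054, -0.002]
ft_force: [-0.3, -0.7, -7.3]
width: 0.0139
time: 6.3
tool_pos: [0.48, 0.1287, 0.2993]
ee_rot: [0.0, 0.999, 0.052, -0.0]
ft_force: [-0.1, 1.1, -7.0]
width: 0.014
[ 5.77888125e-01  1.38043777e-01  1.31592384e-01  2.25386791e-05
 -1.56441296e+00  1.09735363e+00] [0.48005262 0.12872639 0.2992644 ] [ 2.68154396e-05  9.98636699e-01  5.21990535e-02 -2.37669485e-05] [ 0.38153362  0.07596137 -5.81236984] [-0.0828597   0.45626779  0.04265249] 0.01441752173637263 6.4
```

View pics/w3.png

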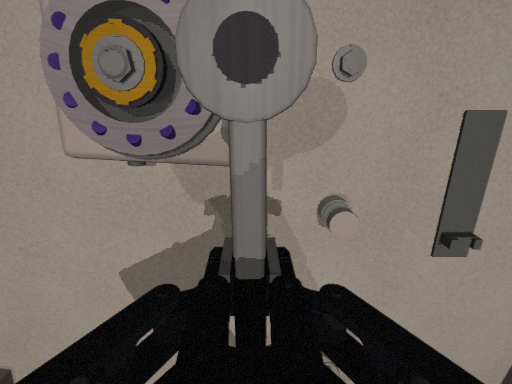

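View pics/s3.png

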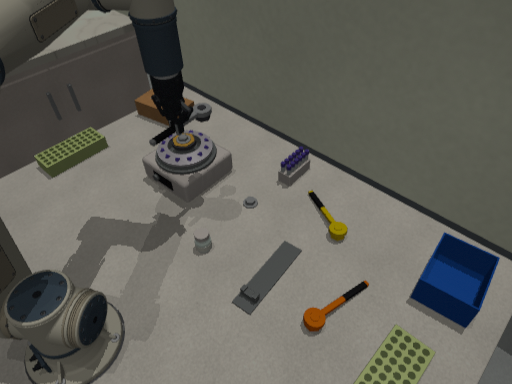

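```bash
python3 - <<'E'
from h import *
crop('w3',60,5,180,125,6,'c6')
im,d=load('w3'); _,t=load('top0');_,sd=load('side0')
hsv=cv2.cvtColor(im,cv2.COLOR_BGR2HSV)
m=cv2.inRange(hsv,(12,120,60),(30,255,255)); c=max(cv2.findContours(m,0,2)[0],key=cv2.contourArea); h=cv2.convexHull(c); e=cv2.fitEllipse(h)
print('ring',e,onz(d,*e[0],.150),onz(d,*e[0],.153))
print(tri(d,e[0],t,(123.96,205.47)),tri(d,e[0],sd,(183.22,139.57)))
# head: threshold vs? fit circle from bright gray head dark hub
g=cv2.cvtColor(im,cv2.COLOR_BGR2GRAY)
m=((g<75)).astype(np.uint8)*255; m[90:]=0; m[:,:205]=0; m[:,290:]=0
c=max(cv2.findContours(m,0,2)[0],key=cv2.contourArea); e2=cv2.fitEllipse(c); print('hub',e2,g[47,246],g[47,200])
T=np.array(d['tool_pos']);M=rot(d['ee_rot'])
p=onz(d,*e2[0],T[2]+.0187+.008); print('head',p,'in tool',M.T@(p-T))
_,d1=load('w1')
E
```

```text
ring ((118.17266845703125, 61.110538482666016), (76.39952087402344, 90.18597412109375), 148.2080535888672) [0.5788797  0.25870447 0.15      ] [0.57872876 0.2574405  0.153     ]
(array([0.57845193, 0.26102551, 0.14297659]), [np.float64(0.0009679204697978341), np.float64(0.0009679204697979967)]) (array([0.57857817, 0.25962546, 0.14876987]), [np.float64(0.0005242404700015499), np.float64(0.0005242404700014852)])
hub ((245.74143981933594, 47.32836151123047), (64.99642944335938, 72.47046661376953), 176.27760314941406) 51 118
head [0.57942195 0.1386781  0.32598347] in tool [ 0.0998746  0.0004457 -0.0267014]
```

View pics/c6.png

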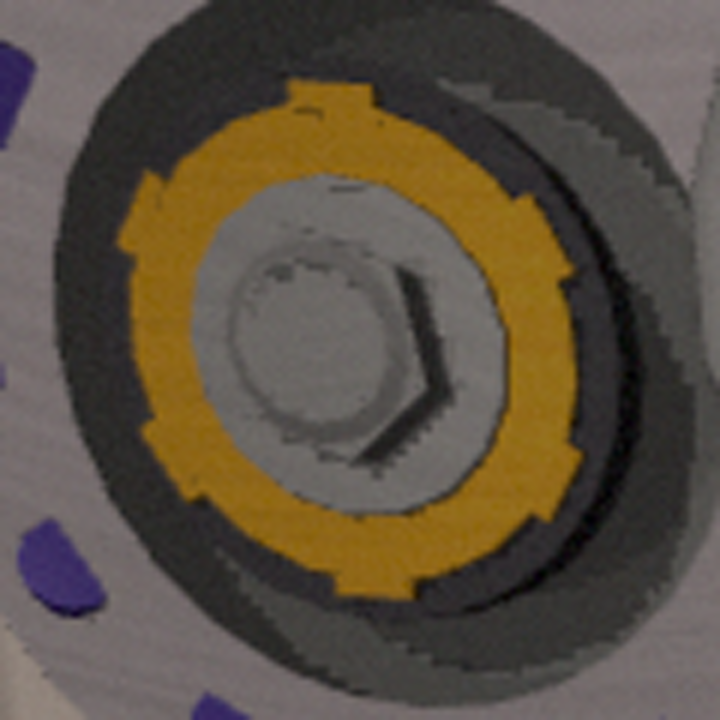

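```bash
python3 - <<'E'
from h import *
im,d=load('w3')
P=lambda x,y,z: onz(d,60+x/6-.4,5+y/6-.4,z)
print('flange c',P(348.5,344.5,.155),'top c',P(312,345,.167))
# flange by grey mask: not brass, bright
c=P(348.5,344.5,.155)
for p in[(192,300),(330,173),(505,350),(375,517)]:
    q=P(*p,.155); print('fl edge',q, np.linalg.norm((q-c)[:2]))
c0=np.array([.5785,.2577,0])
for p in[(450,390),(365,465),(415,268)]:
    q=P(*p,.155); v=q-c0; print('corner',q,np.hypot(v[0],v[1]),np.degrees(np.arctan2(v[1],v[0])))
for p in[(332,90),(553,235),(563,488),(375,592),(168,460),(138,210)]:
    q=P(*p,.151); v=q-c0; print('tooth',q,np.hypot(v[0],v[1]),np.degrees(np.arctan2(v[1],v[0])))
crop('w3',165,0,330,130,4,'c7')
E
```

```text
flange c [0.57782245 0.25707184 0.155     ] top c [0.57663173 0.25725651 0.167     ]
fl edge [0.5815355  0.28014799 0.155     ] 0.023372970809975243
fl edge [0.60081891 0.25876039 0.155     ] 0.023058361947498225
fl edge [0.57953361 0.23355295 0.155     ] 0.023581055975535437
fl edge [0.55340056 0.25404618 0.155     ] 0.024608603445122192
corner [0.57303159 0.24196952 0.155     ] 0.016653871555515655 -109.16904853354062
corner [0.56088691 0.25528655 0.155     ] 0.01777766926888844 -172.19759249998634
corner [0.58941571 0.24674586 0.155     ] 0.015464346105306582 -45.1006916389599
tooth [0.61230758 0.25967036 0.151     ] 0.033864953003501 3.335517073730516
tooth [0.59646871 0.22750372 0.151     ] 0.03513815568626173 -59.244658024966334
tooth [0.56068468 0.22613568 0.151     ] 0.036244885731218396 -119.44096399795129
tooth [0.54180779 0.25613717 0.151     ] 0.03672547909439177 -177.56108061830443
tooth [0.55835409 0.28756143 0.151     ] 0.036021693005125026 124.00543255610566
tooth [0.59333657 0.28930615 0.151     ] 0.0349152194195134 64.85367809607183
```

View pics/c7.png

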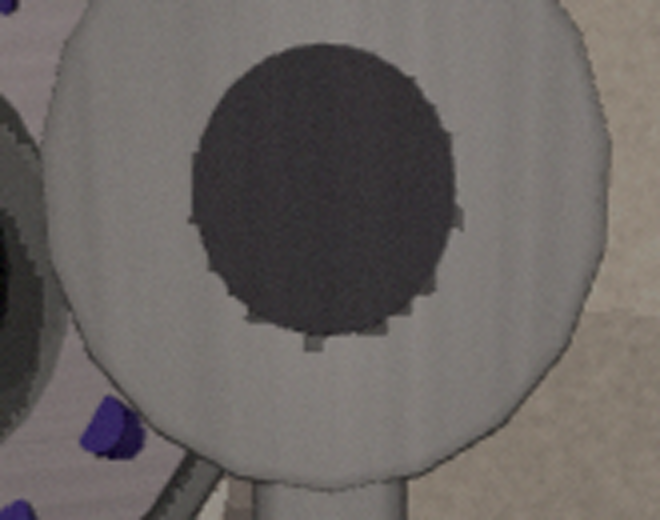

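```bash
python3 -m jog '[{"hand":5,"linear":[5,12,-10],"spin":8},{"hand":5,"linear":[12,25,-25],"spin":18},{"hand":5,"linear":[19,39,-45],"spin":28},{"hand":5,"linear":[25,52,-70],"spin":37},{"hand":5,"linear":[27.5,57.5,-95],"spin":40},{"hand":5,"linear":[27.5,57.5,-110],"spin":40},{"hand":5,"linear":[27.5,57.5,-112],"spin":40},{"hand":5,"linear":[27.5,57.5,-112],"spin":40}]' 110
cat >> h.py <<'E'
N=np.array([.5772,.2575])
def rep(n=5):
    F=[];
    for i in range(n):
        s=env.get_state(); F.append(np.r_[s['ft_force'],s['torque'],s['tool_pos']])
    f=np.mean(F,0); M=rot(s['ee_rot']); yaw=np.degrees(np.arctan2(M[1,0],M[0,0])); p=f[6:8]; r=p-N
    print('t',round(s['time'],2),'F',f[:3].round(2),'M',f[3:6].round(3),'pos',(f[6:]*1e3).round(1),'yaw',yaw.round(2),'tau',round(r[0]*f[1]-r[1]*f[0]+f[5],3),'r',np.linalg.norm(r).round(4),'dir',np.degrees(np.arctan2(-r[1],-r[0])).round(1),'w',s['width'],'head',((p+.0999*M[:2,0]+.0004*M[:2,1])*1e3).round(1),'tilt',M[2].round(4),'j6',s['joint_positions'][5].round(2))
E
python3 - <<'E'
from h import *
shot('wrist','w4');shot('side','s4');shot('top','t4'); rep()
crop('s4',120,80,260,200,5,'c8')
E
```

```text
time: 7.4
tool_pos: [0.5081, 0.1861, 0.1883]
ee_rot: [0.0, 0.921, 0.39, 0.001]
ft_force: [-0.2, 0.6, -6.1]
width: 0.0138
t 7.55 F [ 0.47 -0.07 -5.77] M [-0.294  0.288 -0.019] pos [508.1 186.3 188.5] yaw 45.96 tau 0.02 r 0.0992 dir 45.9 w 0.013881153572824963 head [577.8 257.8] tilt [ 2.1e-03  7.0e-04 -1.0e+00] j6 1.73
```

View pics/w4.png

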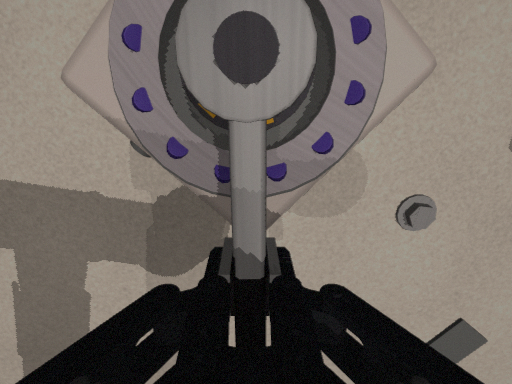

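View pics/c8.png

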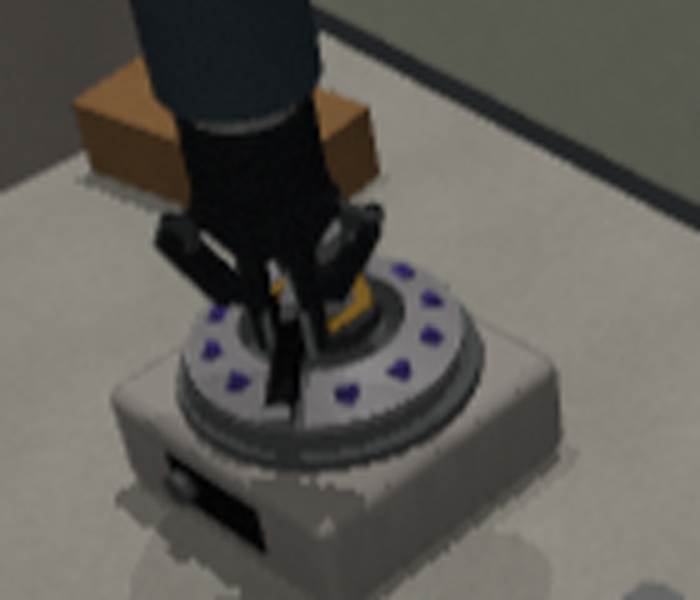

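View pics/t4.png

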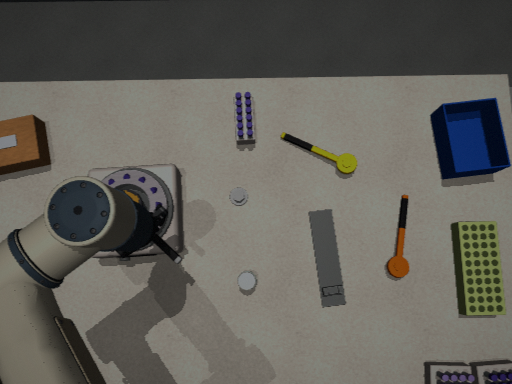

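```bash
python3 - <<'E'
from h import *
im,d=load('w4')
hsv=cv2.cvtColor(im,cv2.COLOR_BGR2HSV); m=cv2.inRange(hsv,(115,80,40),(140,255,255))
n,l,st,ce=cv2.connectedComponentsWithStats(m); P=[]
for i in range(1,n):
    if st[i,4]>60: P.append(onz(d,*ce[i],.134)[:2])
P=np.array(P); A=np.c_[2*P,np.ones(len(P))]; x=np.linalg.lstsq(A,(P**2).sum(1),rcond=None)[0]
print(len(P),x[:2],np.sqrt(x[2]+x[:2]@x[:2]), np.linalg.norm(P-x[:2],axis=1).round(4))
E
```

```text
8 [0.57680668 0.25742439] 0.07135846099261928 [0.0714 0.0714 0.0713 0.0713 0.0713 0.0713 0.0713 0.0716]
```

```bash
sed -i 's/^N=.*/N=np.array([.5769,.2575])/' h.py
python3 -m jog '[{"hand":5,"linear":[-0.8,-0.4,-6],"spin":0},{"hand":5,"linear":[-0.8,-0.4,-11],"spin":0},{"hand":5,"linear":[-0.8,-0.4,-14],"spin":0},{"hand":5,"linear":[-0.8,-0.4,-16],"spin":0},{"hand":5,"linear":[-0.8,-0.4,-18],"spin":0},{"hand":5,"linear":[-0.8,-0.4,-19],"spin":0},{"hand":5,"linear":[-0.8,-0.4,-20],"spin":0},{"hand":5,"linear":[-0.8,-0.4,-20],"spin":0}]' 110
python3 - <<'E'
from h import *
rep()
E
```

```text
time: 8.55
tool_pos: [0.5077, 0.1869, 0.1668]
ee_rot: [-0.001, 0.921, 0.39, 0.001]
ft_force: [4.2, 3.0, -4.8]
width: 0.0139
t 8.55 F [ 4.22  2.98 -4.79] M [ 0.698 -1.592 -0.163] pos [507.7 186.9 166.8] yaw 45.95 tau -0.071 r 0.0989 dir 45.6 w 0.013877479364237652 head [577.5 258.4] tilt [ 2.6e-03 -2.0e-04 -1.0e+00] j6 1.73
```

```bash

python3 -m jog '[{"hand":5,"linear":[0.4,0.4,-1],"spin":0},{"hand":5,"linear":[0.6,0.5,-2],"spin":0},{"hand":5,"linear":[0.6,0.5,-3],"spin":0},{"hand":5,"linear":[0.6,0.5,-4],"spin":0},{"hand":5,"linear":[0.6,0.5,-5],"spin":0},{"hand":5,"linear":[0.6,0.5,-6],"spin":0},{"hand":5,"linear":[0.6,0.5,-6],"spin":0},{"hand":5,"linear":[0.6,0.5,-6],"spin":0}]' 110
python3 - <<'E'
from h import *
rep()
E
```

```text
time: 9.55
tool_pos: [0.5077, 0.1864, 0.1619]
ee_rot: [-0.0, 0.921, 0.391, 0.001]
ft_force: [2.3, 2.5, 2.7]
width: 0.0138
t 9.55 F [2.35 2.51 2.74] M [ 1.209 -0.848 -0.055] pos [507.7 186.4 161.9] yaw 45.99 tau -0.062 r 0.0992 dir 45.8 w 0.01376324899624335 head [577.4 258. ] tilt [ 1.2e-03  5.0e-04 -1.0e+00] j6 1.73
```

```bash
cat > arc.py <<'E'
import sys,numpy as np
# arc.py cmdx cmdy Nx Ny R phi0 phi1 n dz : prints row shifts (mm)
cx,cy,nx,ny,Rr,p0,p1,n,dz=map(float,sys.argv[1:]); n=int(n)
for k in range(1,9):
    f=p0+(p1-p0)*min(k,n)/n; a=np.radians(f)
    x=nx-Rr*np.cos(a)-.4*np.sin(a); y=ny-Rr*np.sin(a)+.4*np.cos(a)
    print([round(x-cx,1),round(y-cy,1),dz],round(f-p0,2), 'end' if k==8 else '', (round(x,1),round(y,1)) if k==8 else '')
E
python3 arc.py 507.2 185.8 577.9 258.5 99.9 46 -4 8 0.5
python3 - <<'E'
from h import *
shot('wrist','w5')
E
```

```text
[np.float64(-6.4), np.float64(9.1), 0.5] -6.25  
[np.float64(-12.8), np.float64(17.9), 0.5] -12.5  
[np.float64(-18.3), np.float64(27.3), 0.5] -18.75  
[np.float64(-22.7), np.float64(37.3), 0.5] -25.0  
[np.float64(-26.0), np.float64(47.7), 0.5] -31.25  
[np.float64(-28.2), np.float64(58.3), 0.5] -37.5  
[np.float64(-29.1), np.float64(69.2), 0.5] -43.75  
[np.float64(-28.9), np.float64(80.1), 0.5] -50.0 end (np.float64(478.3), np.float64(265.9))
```

View pics/w5.png

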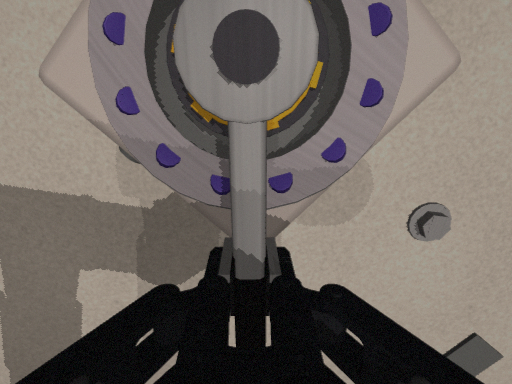

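```bash

python3 -m jog '[{"hand":5,"linear":[-6.4,9.1,0.5],"spin":-6.25},{"hand":5,"linear":[-12.8,17.9,0.5],"spin":-12.5},{"hand":5,"linear":[-18.3,27.3,0.5],"spin":-18.75},{"hand":5,"linear":[-22.7,37.3,0.5],"spin":-25},{"hand":5,"linear":[-26,47.7,0.5],"spin":-31.25},{"hand":5,"linear":[-28.2,58.3,0.5],"spin":-37.5},{"hand":5,"linear":[-29.1,69.2,0.5],"spin":-43.75},{"hand":5,"linear":[-28.9,80.1,0.5],"spin":-50}]' 110
python3 - <<'E'
from h import *
rep()
E
python3 arc.py 478.3 265.9 577.9 258.5 99.9 -4 -54 8 0
```

```text
time: 10.6
tool_pos: [0.4769, 0.2655, 0.1618]
ee_rot: [0.001, 0.999, -0.037, -0.001]
ft_force: [-4.1, 0.1, 5.6]
width: 0.0138
t 10.6 F [-4.12  0.08  5.62] M [0.172 0.929 0.149] pos [476.9 265.5 161.8] yaw -4.21 tau 0.174 r 0.1003 dir -4.6 w 0.01380975644241395 head [576.5 257.8] tilt [-0.0027  0.0027 -1.    ] j6 0.7
[np.float64(1.4), np.float64(10.8), 0.0] -6.25  
[np.float64(3.9), np.float64(21.4), 0.0] -12.5  
[np.float64(7.6), np.float64(31.6), 0.0] -18.75  
[np.float64(12.4), np.float64(41.4), 0.0] -25.0  
[np.float64(18.2), np.float64(50.6), 0.0] -31.25  
[np.float64(25.0), np.float64(59.1), 0.0] -37.5  
[np.float64(32.7), np.float64(66.8), 0.0] -43.75  
[np.float64(41.2), np.float64(73.7), 0.0] -50.0 end (np.float64(519.5), np.float64(339.6))
```

```bash
python3 arc.py 478.3 265.9 577.0 259 99.9 -4 -54 8 0
```

```text
[np.float64(0.5), np.float64(11.3), 0.0] -6.25  
[np.float64(3.0), np.float64(21.9), 0.0] -12.5  
[np.float64(6.7), np.float64(32.1), 0.0] -18.75  
[np.float64(11.5), np.float64(41.9), 0.0] -25.0  
[np.float64(17.3), np.float64(51.1), 0.0] -31.25  
[np.float64(24.1), np.float64(59.6), 0.0] -37.5  
[np.float64(31.8), np.float64(67.3), 0.0] -43.75  
[np.float64(40.3), np.float64(74.2), 0.0] -50.0 end (np.float64(518.6), np.float64(340.1))
```

```bash

python3 -m jog '[{"hand":5,"linear":[0.5,11.3,0.8],"spin":-6.25},{"hand":5,"linear":[3,21.9,0.8],"spin":-12.5},{"hand":5,"linear":[6.7,32.1,0.8],"spin":-18.75},{"hand":5,"linear":[11.5,41.9,0.8],"spin":-25},{"hand":5,"linear":[17.3,51.1,0.8],"spin":-31.25},{"hand":5,"linear":[24.1,59.6,0.8],"spin":-37.5},{"hand":5,"linear":[31.8,67.3,0.8],"spin":-43.75},{"hand":5,"linear":[40.3,74.2,0.8],"spin":-50}]' 110
python3 - <<'E'
from h import *
rep()
shot('wrist','w6')
E
python3 arc.py 518.6 340.1 577.0 259 99.9 -54 16 8 0
```

```text
time: 11.6
tool_pos: [0.5175, 0.3403, 0.1622]
ee_rot: [0.002, 0.89, -0.456, -0.001]
ft_force: [-2.4, 2.5, 2.7]
width: 0.0143
t 11.6 F [-2.36  2.51  2.7 ] M [0.555 0.709 0.008] pos [517.5 340.3 162.2] yaw -54.2 tau 0.055 r 0.1019 dir -54.3 w 0.014292061746058802 head [575.6 259. ] tilt [-2.0e-04  3.5e-03 -1.0e+00] j6 -0.21
[np.float64(-11.6), np.float64(-9.9), 0.0] 8.75  
[np.float64(-21.7), np.float64(-21.4), 0.0] 17.5  
[np.float64(-29.8), np.float64(-34.2), 0.0] 26.25  
[np.float64(-35.9), np.float64(-48.2), 0.0] 35.0  
[np.float64(-39.8), np.float64(-62.9), 0.0] 43.75  
[np.float64(-41.5), np.float64(-78.1), 0.0] 52.5  
[np.float64(-40.8), np.float64(-93.3), 0.0] 61.25  
[np.float64(-37.7), np.float64(-108.3), 0.0] 70.0 end (np.float64(480.9), np.float64(231.8))
```

View pics/w6.png

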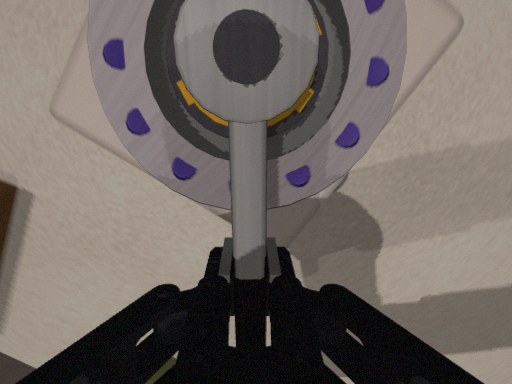

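```bash
sed -i 's/^N=.*/N=np.array([.5763,.2595])/' h.py
python3 arc.py 518.6 340.1 576.3 259.5 99.9 -54 16 8 0;python3 arc.py 480.2 232.3 576.3 259.5 99.9 16 86 8 0
```

```text
[np.float64(-12.3), np.float64(-9.4), 0.0] 8.75  
[np.float64(-22.4), np.float64(-20.9), 0.0] 17.5  
[np.float64(-30.5), np.float64(-33.7), 0.0] 26.25  
[np.float64(-36.6), np.float64(-47.7), 0.0] 35.0  
[np.float64(-40.5), np.float64(-62.4), 0.0] 43.75  
[np.float64(-42.2), np.float64(-77.6), 0.0] 52.5  
[np.float64(-41.5), np.float64(-92.8), 0.0] 61.25  
[np.float64(-38.4), np.float64(-107.8), 0.0] 70.0 end (np.float64(480.2), np.float64(232.3))
[np.float64(5.2), np.float64(-14.3), 0.0] 8.75  
[np.float64(12.6), np.float64(-27.6), 0.0] 17.5  
[np.float64(21.9), np.float64(-39.7), 0.0] 26.25  
[np.float64(32.9), np.float64(-50.2), 0.0] 35.0  
[np.float64(45.4), np.float64(-58.9), 0.0] 43.75  
[np.float64(59.1), np.float64(-65.6), 0.0] 52.5  
[np.float64(73.7), np.float64(-70.1), 0.0] 61.25  
[np.float64(88.7), np.float64(-72.4), 0.0] 70.0 end (np.float64(568.9), np.float64(159.9))
```

```bash

python3 -m jog '[{"hand":5,"linear":[-12.3,-9.4,0],"spin":8.75},{"hand":5,"linear":[-22.4,-20.9,0],"spin":17.5},{"hand":5,"linear":[-30.5,-33.7,0],"spin":26.25},{"hand":5,"linear":[-36.6,-47.7,0],"spin":35},{"hand":5,"linear":[-40.5,-62.4,0],"spin":43.75},{"hand":5,"linear":[-42.2,-77.6,0],"spin":52.5},{"hand":5,"linear":[-41.5,-92.8,0],"spin":61.25},{"hand":5,"linear":[-38.4,-107.8,0],"spin":70}]' 110
python3 - <<'E'
from h import *
rep()
E
python3 -m jog '[{"hand":5,"linear":[5.2,-14.3,0],"spin":8.75},{"hand":5,"linear":[12.6,-27.6,0],"spin":17.5},{"hand":5,"linear":[21.9,-39.7,0],"spin":26.25},{"hand":5,"linear":[32.9,-50.2,0],"spin":35},{"hand":5,"linear":[45.4,-58.9,0],"spin":43.75},{"hand":5,"linear":[59.1,-65.6,0],"spin":52.5},{"hand":5,"linear":[73.7,-70.1,0],"spin":61.25},{"hand":5,"linear":[88.7,-72.4,0],"spin":70}]' 110
python3 - <<'E'
from h import *
rep()
shot('wrist','w7'); rep(2)
E
```

```text
time: 12.65
tool_pos: [0.4809, 0.2309, 0.1625]
ee_rot: [0.001, 0.99, 0.142, 0.0]
ft_force: [7.4, -0.1, -2.4]
width: 0.0139
t 12.65 F [ 7.37 -0.08 -2.39] M [ 0.024 -2.603 -0.266] pos [480.9 230.9 162.5] yaw 16.31 tau -0.048 r 0.0996 dir 16.7 w 0.013903793866282262 head [576.9 258.6] tilt [ 3.0e-04  2.3e-03 -1.0e+00] j6 1.11
time: 13.65
tool_pos: [0.5702, 0.1598, 0.1626]
ee_rot: [0.0, 0.73, 0.684, 0.001]
ft_force: [5.7, 3.3, -1.0]
width: 0.0138
t 13.65 F [ 5.66  3.32 -1.01] M [ 1.43  -1.843 -0.548] pos [570.2 159.8 162.6] yaw 86.25 tau -0.003 r 0.0999 dir 86.5 w 0.013778051343650073 head [577.1 259.4] tilt [ 1.0e-04  1.4e-03 -1.0e+00] j6 2.54
t 13.7 F [4.77 1.25 1.23] M [ 0.658 -1.434 -0.253] pos [571.5 159.6 162.3] yaw 86.63 tau 0.217 r 0.1 dir 87.2 w 0.013982832823825059 head [577.8 259.3] tilt [-2.0e-04  1.7e-03 -1.0e+00] j6 2.55
```

View pics/w7.png

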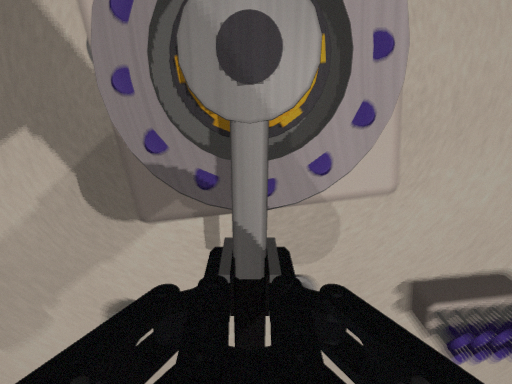

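```bash
sed -i 's/^N=.*/N=np.array([.5772,.2592])/' h.py
cat > st.py <<'E'
import sys,numpy as np
# st.py cmdx cmdy phi0 step : 4-row ramp shifts
cx,cy,p0,st=map(float,sys.argv[1:]); nx,ny,Rr=577.2,259.2,99.9
for j in range(4):
  out=[]
  for k in (1,2,3,4,5):
    f=p0+st*k/5; a=np.radians(f)
    x=nx-Rr*np.cos(a)-.4*np.sin(a); y=ny-Rr*np.sin(a)+.4*np.cos(a); out.append((float(round(x-cx,1)),float(round(y-cy,1)),round(st*k/5,2)))
  print(p0,out); cx=cx+out[-1][0]; cy=cy+out[-1][1]; p0+=st
print(cx,cy,p0)
E
python3 st.py 568.9 159.9 86 -6
```

```text
86.0 [(-1.2, -0.2, -1.2), (-3.2, 0.1, -2.4), (-5.3, 0.3, -3.6), (-7.4, 0.6, -4.8), (-9.4, 1.0, -6.0)]
80.0 [(-2.1, 0.4, -1.2), (-4.1, 0.8, -2.4), (-6.2, 1.3, -3.6), (-8.2, 1.8, -4.8), (-10.2, 2.4, -6.0)]
74.0 [(-2.0, 0.6, -1.2), (-4.0, 1.2, -2.4), (-6.0, 1.9, -3.6), (-7.9, 2.7, -4.8), (-9.9, 3.4, -6.0)]
68.0 [(-1.9, 0.8, -1.2), (-3.8, 1.7, -2.4), (-5.7, 2.6, -3.6), (-7.6, 3.5, -4.8), (-9.5, 4.5, -6.0)]
529.9 171.20000000000002 62.0
```

```bash

python3 -m jog '[{"hand":5,"linear":[-1.2,-0.2,0],"spin":-1.2},{"hand":5,"linear":[-3.2,0.1,0],"spin":-2.4},{"hand":5,"linear":[-5.3,0.3,0],"spin":-3.6},{"hand":5,"linear":[-7.4,0.6,0],"spin":-4.8},{"hand":5,"linear":[-9.4,1,0],"spin":-6},{"hand":5,"linear":[-9.4,1,0],"spin":-6},{"hand":5,"linear":[-9.4,1,0],"spin":-6},{"hand":5,"linear":[-9.4,1,0],"spin":-6}]' 110
python3 -c "from h import *; rep()"
python3 -m jog '[{"hand":5,"linear":[-2.1,0.4,0],"spin":-1.2},{"hand":5,"linear":[-4.1,0.8,0],"spin":-2.4},{"hand":5,"linear":[-6.2,1.3,0],"spin":-3.6},{"hand":5,"linear":[-8.2,1.8,0],"spin":-4.8},{"hand":5,"linear":[-10.2,2.4,0],"spin":-6},{"hand":5,"linear":[-10.2,2.4,0],"spin":-6},{"hand":5,"linear":[-10.2,2.4,0],"spin":-6},{"hand":5,"linear":[-10.2,2.4,0],"spin":-6}]' 110
python3 -c "from h import *; rep()"
```

```text
time: 14.7
tool_pos: [0.5596, 0.1611, 0.1626]
ee_rot: [0.0, 0.766, 0.643, -0.0]
ft_force: [4.0, -1.6, 1.0]
width: 0.014
t 14.7 F [ 4.   -1.57  1.02] M [-0.187 -1.395 -0.45 ] pos [559.6 161.1 162.6] yaw 79.98 tau -0.03 r 0.0997 dir 79.8 w 0.014014186742617524 head [577.4 259.4] tilt [-5.e-04 -2.e-04 -1.e+00] j6 2.42
time: 15.7
tool_pos: [0.5494, 0.1637, 0.1625]
ee_rot: [-0.0, 0.799, 0.602, -0.0]
ft_force: [3.5, -2.9, 1.2]
width: 0.0143
t 15.7 F [ 3.49 -2.86  1.18] M [-0.576 -1.286 -0.325] pos [549.4 163.7 162.5] yaw 73.98 tau 0.087 r 0.0994 dir 73.8 w 0.01431422513570732 head [577.3 259.7] tilt [-2.e-04 -3.e-04 -1.e+00] j6 2.3
```

```bash

python3 -m jog '[{"hand":5,"linear":[-2,0.6,0],"spin":-1.2},{"hand":5,"linear":[-4,1.2,0],"spin":-2.4},{"hand":5,"linear":[-6,1.9,0],"spin":-3.6},{"hand":5,"linear":[-7.9,2.7,0],"spin":-4.8},{"hand":5,"linear":[-9.9,3.4,0],"spin":-6},{"hand":5,"linear":[-9.9,3.4,0],"spin":-6},{"hand":5,"linear":[-9.9,3.4,0],"spin":-6},{"hand":5,"linear":[-9.9,3.4,0],"spin":-6}]' 110
python3 -c "from h import *; rep()"
python3 st.py 529.9 171.2 62 -6
```

```text
time: 16.7
tool_pos: [0.5395, 0.1672, 0.1625]
ee_rot: [-0.0, 0.829, 0.559, -0.0]
ft_force: [3.0, -1.2, 0.3]
width: 0.0144
t 16.7 F [ 3.02 -1.18  0.29] M [-0.432 -1.028 -0.277] pos [539.5 167.2 162.5] yaw 67.98 tau 0.046 r 0.0994 dir 67.7 w 0.014428280234024576 head [577.3 259.7] tilt [-1.e-04 -2.e-04 -1.e+00] j6 2.18
62.0 [(-1.8, 1.0, -1.2), (-3.6, 2.0, -2.4), (-5.4, 3.1, -3.6), (-7.2, 4.2, -4.8), (-8.9, 5.4, -6.0)]
56.0 [(-1.7, 1.2, -1.2), (-3.4, 2.4, -2.4), (-5.1, 3.7, -3.6), (-6.7, 5.0, -4.8), (-8.3, 6.3, -6.0)]
50.0 [(-1.6, 1.4, -1.2), (-3.2, 2.8, -2.4), (-4.7, 4.2, -3.6), (-6.2, 5.7, -4.8), (-7.6, 7.2, -6.0)]
44.0 [(-1.5, 1.5, -1.2), (-2.9, 3.1, -2.4), (-4.2, 4.7, -3.6), (-5.6, 6.3, -4.8), (-6.9, 7.9, -6.0)]
498.20000000000005 198.0 38.0
```

```bash

python3 -m jog '[{"hand":5,"linear":[-1.9,0.8,0],"spin":-1.2},{"hand":5,"linear":[-3.8,1.7,0],"spin":-2.4},{"hand":5,"linear":[-5.7,2.6,0],"spin":-3.6},{"hand":5,"linear":[-7.6,3.5,0],"spin":-4.8},{"hand":5,"linear":[-9.5,4.5,0],"spin":-6},{"hand":5,"linear":[-9.5,4.5,0],"spin":-6},{"hand":5,"linear":[-9.5,4.5,0],"spin":-6},{"hand":5,"linear":[-9.5,4.5,0],"spin":-6}]' 110
python3 -c "from h import *; rep()"
```

```text
time: 17.7
tool_pos: [0.5301, 0.1717, 0.1626]
ee_rot: [-0.0, 0.857, 0.515, -0.0]
ft_force: [3.5, -2.4, 0.4]
width: 0.0139
t 17.7 F [ 3.47 -2.44  0.36] M [-0.626 -1.218 -0.373] pos [530.1 171.7 162.6] yaw 61.98 tau 0.045 r 0.0994 dir 61.7 w 0.013918477199099027 head [577.4 259.7] tilt [-1.e-04 -1.e-04 -1.e+00] j6 2.06
```

```bash

python3 -m jog '[{"hand":5,"linear":[-1.8,1,0],"spin":-1.2},{"hand":5,"linear":[-3.6,2,0],"spin":-2.4},{"hand":5,"linear":[-5.4,3.1,0],"spin":-3.6},{"hand":5,"linear":[-7.2,4.2,0],"spin":-4.8},{"hand":5,"linear":[-8.9,5.4,0],"spin":-6},{"hand":5,"linear":[-8.9,5.4,0],"spin":-6},{"hand":5,"linear":[-8.9,5.4,0],"spin":-6},{"hand":5,"linear":[-8.9,5.4,0],"spin":-6}]' 110
python3 -c "from h import *; rep()"
```

```text
time: 18.7
tool_pos: [0.5211, 0.1771, 0.1626]
ee_rot: [-0.0, 0.883, 0.469, -0.0]
ft_force: [3.2, -3.3, 1.6]
width: 0.0142
t 18.7 F [ 3.21 -3.31  1.58] M [-0.685 -1.13  -0.262] pos [521.1 177.1 162.6] yaw 55.99 tau 0.187 r 0.0994 dir 55.7 w 0.01418915212291893 head [577.3 259.7] tilt [-1.e-04 -1.e-04 -1.e+00] j6 1.94
```

```bash

python3 -m jog '[{"hand":5,"linear":[-1.7,1.2,0],"spin":-1.2},{"hand":5,"linear":[-3.4,2.4,0],"spin":-2.4},{"hand":5,"linear":[-5.1,3.7,0],"spin":-3.6},{"hand":5,"linear":[-6.7,5,0],"spin":-4.8},{"hand":5,"linear":[-8.3,6.3,0],"spin":-6},{"hand":5,"linear":[-8.3,6.3,0],"spin":-6},{"hand":5,"linear":[-8.3,6.3,0],"spin":-6},{"hand":5,"linear":[-8.3,6.3,0],"spin":-6}]' 110
python3 -c "from h import *; rep()"
```

```text
time: 19.7
tool_pos: [0.5128, 0.1834, 0.1625]
ee_rot: [-0.0, 0.906, 0.422, -0.0]
ft_force: [1.9, -3.2, 1.5]
width: 0.0136
t 19.7 F [ 1.87 -3.16  1.52] M [-0.774 -0.895 -0.288] pos [512.8 183.4 162.5] yaw 49.98 tau 0.057 r 0.0995 dir 49.7 w 0.013570362558040214 head [577.3 259.6] tilt [-1.e-04 -2.e-04 -1.e+00] j6 1.81
```

```bash

python3 -m jog '[{"hand":5,"linear":[-1.6,1.4,0],"spin":-1.2},{"hand":5,"linear":[-3.2,2.8,0],"spin":-2.4},{"hand":5,"linear":[-4.7,4.2,0],"spin":-3.6},{"hand":5,"linear":[-6.2,5.7,0],"spin":-4.8},{"hand":5,"linear":[-7.6,7.2,0],"spin":-6},{"hand":5,"linear":[-7.6,7.2,0],"spin":-6},{"hand":5,"linear":[-7.6,7.2,0],"spin":-6},{"hand":5,"linear":[-7.6,7.2,0],"spin":-6}]' 110
python3 -c "from h import *; rep()"
```

```text
time: 20.7
tool_pos: [0.5052, 0.1905, 0.1626]
ee_rot: [-0.0, 0.927, 0.374, -0.0]
ft_force: [2.6, -3.2, 1.7]
width: 0.0138
t 20.7 F [ 2.55 -3.24  1.74] M [-1.059 -0.731 -0.305] pos [505.2 190.5 162.6] yaw 43.98 tau 0.104 r 0.0995 dir 43.6 w 0.01378741088178713 head [577.3 259.6] tilt [-2.e-04 -1.e-04 -1.e+00] j6 1.69
```

```bash

python3 -m jog '[{"hand":5,"linear":[-1.5,1.5,0],"spin":-1.2},{"hand":5,"linear":[-2.9,3.1,0],"spin":-2.4},{"hand":5,"linear":[-4.2,4.7,0],"spin":-3.6},{"hand":5,"linear":[-5.6,6.3,0],"spin":-4.8},{"hand":5,"linear":[-6.9,7.9,0],"spin":-6},{"hand":5,"linear":[-6.9,7.9,0],"spin":-6},{"hand":5,"linear":[-6.9,7.9,0],"spin":-6},{"hand":5,"linear":[-6.9,7.9,0],"spin":-6}]' 110
python3 -c "from h import *; rep()"; python3 st.py 498.2 198 38 -6
```

```text
time: 21.7
tool_pos: [0.4983, 0.1985, 0.1625]
ee_rot: [-0.0, 0.946, 0.325, -0.0]
ft_force: [2.1, -3.7, 1.0]
width: 0.0141
t 21.7 F [ 2.07 -3.66  1.03] M [-1.231 -0.669 -0.378] pos [498.3 198.5 162.5] yaw 37.98 tau 0.037 r 0.0996 dir 37.6 w 0.014126201841279724 head [577.3 259.6] tilt [-2.e-04 -1.e-04 -1.e+00] j6 1.56
38.0 [(-1.2, 1.7, -1.2), (-2.5, 3.4, -2.4), (-3.7, 5.1, -3.6), (-4.8, 6.8, -4.8), (-5.9, 8.6, -6.0)]
32.0 [(-1.1, 1.8, -1.2), (-2.2, 3.6, -2.4), (-3.2, 5.4, -3.6), (-4.1, 7.3, -4.8), (-5.1, 9.2, -6.0)]
26.0 [(-0.9, 1.9, -1.2), (-1.7, 3.8, -2.4), (-2.5, 5.7, -3.6), (-3.3, 7.6, -4.8), (-4.0, 9.6, -6.0)]
20.0 [(-0.7, 2.0, -1.2), (-1.3, 4.0, -2.4), (-1.9, 6.0, -3.6), (-2.5, 8.0, -4.8), (-3.0, 10.0, -6.0)]
480.2 235.39999999999998 14.0
```

```bash

python3 -m jog '[{"hand":5,"linear":[-1.2,1.7,0],"spin":-1.2},{"hand":5,"linear":[-2.5,3.4,0],"spin":-2.4},{"hand":5,"linear":[-3.7,5.1,0],"spin":-3.6},{"hand":5,"linear":[-4.8,6.8,0],"spin":-4.8},{"hand":5,"linear":[-5.9,8.6,0],"spin":-6},{"hand":5,"linear":[-5.9,8.6,0],"spin":-6},{"hand":5,"linear":[-5.9,8.6,0],"spin":-6},{"hand":5,"linear":[-5.9,8.6,0],"spin":-6}]' 110
python3 -c "from h import *; rep()"
```

```text
time: 22.7
tool_pos: [0.4923, 0.207, 0.1625]
ee_rot: [-0.0, 0.961, 0.275, -0.0]
ft_force: [0.3, -4.9, 1.6]
width: 0.0136
t 22.7 F [ 0.31 -4.87  1.57] M [-1.407 -0.256 -0.346] pos [492.3 207.  162.5] yaw 31.98 tau 0.084 r 0.0996 dir 31.6 w 0.0136118814518607 head [577.3 259.6] tilt [-3.e-04 -1.e-04 -1.e+00] j6 1.44
```

```bash

python3 -m jog '[{"hand":5,"linear":[-1.1,1.8,0],"spin":-1.2},{"hand":5,"linear":[-2.2,3.6,0],"spin":-2.4},{"hand":5,"linear":[-3.2,5.4,0],"spin":-3.6},{"hand":5,"linear":[-4.1,7.3,0],"spin":-4.8},{"hand":5,"linear":[-5.1,9.2,0],"spin":-6},{"hand":5,"linear":[-5.1,9.2,0],"spin":-6},{"hand":5,"linear":[-5.1,9.2,0],"spin":-6},{"hand":5,"linear":[-5.1,9.2,0],"spin":-6}]' 110
python3 -c "from h import *; rep()"
```

```text
time: 23.7
tool_pos: [0.4873, 0.2163, 0.1626]
ee_rot: [-0.0, 0.974, 0.225, -0.0]
ft_force: [-0.5, -4.3, 2.0]
width: 0.0143
t 23.7 F [-0.5  -4.33  2.04] M [-1.611 -0.152 -0.354] pos [487.3 216.3 162.6] yaw 25.97 tau 0.014 r 0.0997 dir 25.5 w 0.014301766771490084 head [577.3 259.7] tilt [-2.e-04 -1.e-04 -1.e+00] j6 1.31
```

```bash

python3 -m jog '[{"hand":5,"linear":[-0.9,1.9,0],"spin":-1.2},{"hand":5,"linear":[-1.7,3.8,0],"spin":-2.4},{"hand":5,"linear":[-2.5,5.7,0],"spin":-3.6},{"hand":5,"linear":[-3.3,7.6,0],"spin":-4.8},{"hand":5,"linear":[-4,9.6,0],"spin":-6},{"hand":5,"linear":[-4,9.6,0],"spin":-6},{"hand":5,"linear":[-4,9.6,0],"spin":-6},{"hand":5,"linear":[-4,9.6,0],"spin":-6}]' 110
python3 -c "from h import *; rep()"
```

```text
time: 24.7
tool_pos: [0.4832, 0.2259, 0.1625]
ee_rot: [-0.0, 0.985, 0.173, -0.0]
ft_force: [-0.5, -5.3, 1.6]
width: 0.0139
t 24.7 F [-0.51 -5.25  1.63] M [-1.657  0.235 -0.318] pos [483.2 225.9 162.5] yaw 19.97 tau 0.159 r 0.0997 dir 19.5 w 0.01385628458300224 head [577.3 259.7] tilt [-3.e-04 -1.e-04 -1.e+00] j6 1.19
```

```bash

python3 -m jog '[{"hand":5,"linear":[-0.7,2,0],"spin":-1.2},{"hand":5,"linear":[-1.3,4,0],"spin":-2.4},{"hand":5,"linear":[-1.9,6,0],"spin":-3.6},{"hand":5,"linear":[-2.5,8,0],"spin":-4.8},{"hand":5,"linear":[-3,10,0],"spin":-6},{"hand":5,"linear":[-3,10,0],"spin":-6},{"hand":5,"linear":[-3,10,0],"spin":-6},{"hand":5,"linear":[-3,10,0],"spin":-6}]' 110
python3 -c "from h import *; rep()"; python3 st.py 480.2 235.4 14 -6
```

```text
time: 25.7
tool_pos: [0.4803, 0.2358, 0.1625]
ee_rot: [0.0, 0.993, 0.122, -0.0]
ft_force: [-1.2, -5.2, 1.4]
width: 0.014
t 25.7 F [-1.22 -5.21  1.45] M [-1.738  0.152 -0.306] pos [480.3 235.8 162.5] yaw 13.98 tau 0.17 r 0.0997 dir 13.6 w 0.014043241437861747 head [577.3 259.6] tilt [-3.e-04  1.e-04 -1.e+00] j6 1.07
14.0 [(-0.5, 2.1, -1.2), (-0.9, 4.1, -2.4), (-1.3, 6.2, -3.6), (-1.7, 8.2, -4.8), (-2.0, 10.3, -6.0)]
8.0 [(-0.2, 2.1, -1.2), (-0.5, 4.1, -2.4), (-0.6, 6.2, -3.6), (-0.8, 8.3, -4.8), (-0.9, 10.4, -6.0)]
2.0 [(0.0, 2.1, -1.2), (0.0, 4.2, -2.4), (0.1, 6.3, -3.6), (0.1, 8.4, -4.8), (0.3, 10.5, -6.0)]
-4.0 [(0.1, 2.1, -1.2), (0.4, 4.1, -2.4), (0.6, 6.2, -3.6), (0.9, 8.3, -4.8), (1.3, 10.3, -6.0)]
478.90000000000003 276.90000000000003 -10.0
```

```bash

python3 -m jog '[{"hand":5,"linear":[-0.5,2.1,0],"spin":-1.2},{"hand":5,"linear":[-0.9,4.1,0],"spin":-2.4},{"hand":5,"linear":[-1.3,6.2,0],"spin":-3.6},{"hand":5,"linear":[-1.7,8.2,0],"spin":-4.8},{"hand":5,"linear":[-2,10.3,0],"spin":-6},{"hand":5,"linear":[-2,10.3,0],"spin":-6},{"hand":5,"linear":[-2,10.3,0],"spin":-6},{"hand":5,"linear":[-2,10.3,0],"spin":-6}]' 110
python3 -c "from h import *; rep()"
```

```text
time: 26.7
tool_pos: [0.4782, 0.2457, 0.1625]
ee_rot: [0.0, 0.998, 0.069, -0.0]
ft_force: [-2.3, -6.5, 1.3]
width: 0.0141
t 26.7 F [-2.28 -6.52  1.3 ] M [-2.109  0.168 -0.409] pos [478.2 245.7 162.5] yaw 7.97 tau 0.206 r 0.0999 dir 7.7 w 0.014108766967901951 head [577.2 259.2] tilt [-7.e-04  9.e-04 -1.e+00] j6 0.94
```

```bash
python3 - <<'E'
from h import *
for i in range(3):
    shot('wrist','w8'); rep(1)
E
```

```text
t 26.75 F [-0.77 -5.75  1.82] M [-2.1    0.226 -0.416] pos [478.2 245.7 162.5] yaw 7.96 tau 0.143 r 0.1 dir 7.7 w 0.014338066690586085 head [577.1 259.2] tilt [-7.e-04  8.e-04 -1.e+00] j6 0.94
t 26.8 F [-0.48 -5.45  1.43] M [-2.057  0.216 -0.451] pos [478.2 245.7 162.5] yaw 7.96 tau 0.083 r 0.1 dir 7.8 w 0.013916718203615036 head [577.2 259.2] tilt [-7.e-04  8.e-04 -1.e+00] j6 0.94
t 26.85 F [-1.24 -5.39  0.68] M [-2.058  0.206 -0.427] pos [478.2 245.7 162.4] yaw 7.96 tau 0.09 r 0.1 dir 7.7 w 0.01446036390325415 head [577.2 259.2] tilt [-7.e-04  8.e-04 -1.e+00] j6 0.94
```

View pics/w8.png

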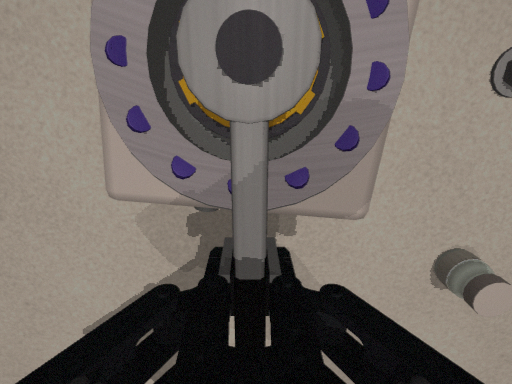

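```bash
sed -i 's/577.2,259.2,99.9/577.0,258.4,99.9/' st.py; python3 st.py 478.2 245.7 8 -5
```

```text
8.0 [(-0.4, 0.9, -1.0), (-0.6, 2.7, -2.0), (-0.8, 4.4, -3.0), (-0.9, 6.1, -4.0), (-1.0, 7.9, -5.0)]
3.0 [(-0.1, 1.7, -1.0), (-0.1, 3.5, -2.0), (-0.1, 5.2, -3.0), (-0.1, 6.9, -4.0), (-0.0, 8.7, -5.0)]
-2.0 [(0.1, 1.7, -1.0), (0.2, 3.5, -2.0), (0.3, 5.2, -3.0), (0.5, 6.9, -4.0), (0.7, 8.7, -5.0)]
-7.0 [(0.2, 1.7, -1.0), (0.5, 3.4, -2.0), (0.8, 5.1, -3.0), (1.1, 6.9, -4.0), (1.5, 8.6, -5.0)]
479.4 279.6 -12.0
```

```bash

python3 -m jog '[{"hand":5,"linear":[-0.4,0.9,0],"spin":-1},{"hand":5,"linear":[-0.6,2.7,0],"spin":-2},{"hand":5,"linear":[-0.8,4.4,0],"spin":-3},{"hand":5,"linear":[-0.9,6.1,0],"spin":-4},{"hand":5,"linear":[-1,7.9,0],"spin":-5},{"hand":5,"linear":[-1,7.9,0],"spin":-5},{"hand":5,"linear":[-1,7.9,0],"spin":-5},{"hand":5,"linear":[-1,7.9,0],"spin":-5}]' 110
python3 - <<'E'
from h import *
rep()
for i in range(2):
    shot('wrist','w9'); rep(1)
E
```

```text
time: 27.85
tool_pos: [0.4773, 0.254, 0.1625]
ee_rot: [0.0, 1.0, 0.026, -0.0]
ft_force: [-1.1, -6.4, 0.6]
width: 0.0142
t 27.85 F [-1.08 -6.38  0.58] M [-1.913  0.097 -0.217] pos [477.3 254.  162.5] yaw 2.97 tau 0.415 r 0.1001 dir 3.0 w 0.014178665839924007 head [577.1 258.7] tilt [-3.e-04  5.e-04 -1.e+00] j6 0.84
t 27.9 F [-0.43 -4.97  1.7 ] M [-1.935  0.079 -0.258] pos [477.3 254.  162.5] yaw 2.97 tau 0.236 r 0.1001 dir 3.0 w 0.013959044364683584 head [577.1 258.8] tilt [-3.e-04  6.e-04 -1.e+00] j6 0.84
t 27.95 F [-1.11 -5.19  1.47] M [-1.93   0.117 -0.262] pos [477.3 254.  162.5] yaw 2.97 tau 0.251 r 0.1001 dir 3.0 w 0.013572536516294613 head [577.1 258.8] tilt [-3.e-04  5.e-04 -1.e+00] j6 0.84
```

```bash
cat >> h.py <<'E'
def ring(fn,show=False):
    im,d=load(fn); hsv=cv2.cvtColor(im,cv2.COLOR_BGR2HSV); m=cv2.inRange(hsv,(12,120,50),(30,255,255))
    v,u=np.nonzero(m); P=np.array([onz(d,a,b,.151)[:2] for a,b in zip(u,v)]); q=P-np.array([.5770,.2580])
    r=np.hypot(*q.T); th=np.degrees(np.arctan2(q[:,1],q[:,0])); k=(r>.0335)&(r<.039)
    a=np.exp(1j*np.radians(6*th[k])).mean(); print(fn,'ring n',len(r),k.sum(),'tooth phase mod60',np.degrees(np.angle(a))/6,'conc',abs(a), 'rmax',np.percentile(r,[50,90,99]).round(4))
    return th,r
def samp(fn,n=3):
    F=[]
    for i in range(n):
        s=env.get_state(); r=s['tool_pos'][:2]-N; F.append([r[0]*s['ft_force'][1]-r[1]*s['ft_force'][0]+s['torque'][2],*s['ft_force'],*s['torque']])
        shot('wrist',fn)
    s=env.get_state(); r=s['tool_pos'][:2]-N; F.append([r[0]*s['ft_force'][1]-r[1]*s['ft_force'][0]+s['torque'][2],*s['ft_force'],*s['torque']])
    F=np.array(F); print('taus',F[:,0].round(3),'mean',F[:,0].mean().round(3),'F',F.mean(0)[1:4].round(2),'M',F.mean(0)[4:].round(3)); rep(1); ring(fn)
E
python3 -c "
from h import *
for f in ['w3','w5','w6','w7','w8','w9']: ring(f)"
python3 st.py 477.2 253.6 3 -2
```

```text
w3 ring n 2633 403 tooth phase mod60 2.713912609209739 conc 0.5388008784726451 rmax [0.0299 0.0341 0.0364]
w5 ring n 811 501 tooth phase mod60 4.381027450238267 conc 0.6436361300106965 rmax [0.0339 0.0361 0.0366]
w6 ring n 1392 431 tooth phase mod60 2.24367526122912 conc 0.6285220192288058 rmax [0.0352 0.1636 0.1799]
w7 ring n 1056 625 tooth phase mod60 2.739649226667574 conc 0.6193770872171752 rmax [0.0338 0.0361 0.0367]
w8 ring n 919 436 tooth phase mod60 2.8087263637314863 conc 0.5569685890887613 rmax [0.0334 0.036  0.0367]
w9 ring n 899 425 tooth phase mod60 2.8186430050156255 conc 0.5786553127208498 rmax [0.0334 0.036  0.0367]
3.0 [(-0.0, 0.7, -0.4), (-0.0, 1.4, -0.8), (-0.1, 2.1, -1.2), (-0.1, 2.8, -1.6), (-0.1, 3.5, -2.0)]
1.0 [(0.0, 0.7, -0.4), (-0.0, 1.4, -0.8), (0.0, 2.0, -1.2), (0.0, 2.7, -1.6), (0.0, 3.4, -2.0)]
-1.0 [(0.0, 0.7, -0.4), (0.1, 1.4, -0.8), (0.1, 2.1, -1.2), (0.1, 2.8, -1.6), (0.2, 3.5, -2.0)]
-3.0 [(-0.0, 0.7, -0.4), (0.0, 1.4, -0.8), (0.1, 2.1, -1.2), (0.2, 2.8, -1.6), (0.2, 3.5, -2.0)]
477.49999999999994 267.5 -5.0
```

```bash

python3 -m jog '[{"hand":5,"linear":[0,1,0],"spin":-0.6},{"hand":5,"linear":[0,2,0],"spin":-1.2},{"hand":5,"linear":[0,3.1,0],"spin":-1.8},{"hand":5,"linear":[0,4.2,0],"spin":-2.4},{"hand":5,"linear":[0,5.2,0],"spin":-3},{"hand":5,"linear":[0,5.2,0],"spin":-3},{"hand":5,"linear":[0,5.2,0],"spin":-3},{"hand":5,"linear":[0,5.2,0],"spin":-3}]' 110
python3 -c "
from h import *
samp('w10',2)"
```

```text
time: 28.95
tool_pos: [0.4771, 0.259, 0.1625]
ee_rot: [0.0, 1.0, -0.0, -0.0]
ft_force: [-1.1, -5.9, 1.8]
width: 0.014
taus [0.378 0.446 0.34 ] mean 0.388 F [-1.5  -5.96  1.87] M [-2.018  0.248 -0.209]
t 29.05 F [-2.1  -5.7   2.04] M [-2.05   0.242 -0.23 ] pos [477.1 259.  162.4] yaw -0.02 tau 0.34 r 0.1001 dir 0.1 w 0.013786633301520027 head [577.  258.6] tilt [-7.e-04  9.e-04 -1.e+00] j6 0.78
w10 ring n 891 420 tooth phase mod60 2.1884272526243973 conc 0.6002455626180166 rmax [0.0334 0.036  0.0367]
```

```bash
python3 st.py 477.2 258.8 0 -3.5
python3 -m jog '[{"hand":5,"linear":[0,1.2,0],"spin":-0.7},{"hand":5,"linear":[0,2.5,0],"spin":-1.4},{"hand":5,"linear":[0.1,3.7,0],"spin":-2.1},{"hand":5,"linear":[0.1,4.9,0],"spin":-2.8},{"hand":5,"linear":[0.2,6.1,0],"spin":-3.5},{"hand":5,"linear":[0.2,6.1,0],"spin":-3.5},{"hand":5,"linear":[0.2,6.1,0],"spin":-3.5},{"hand":5,"linear":[0.2,6.1,0],"spin":-3.5}]' 110
python3 -c "
from h import *
samp('w11',2)"
```

```text
0.0 [(-0.1, 1.2, -0.7), (-0.1, 2.4, -1.4), (-0.0, 3.7, -2.1), (0.0, 4.9, -2.8), (0.1, 6.1, -3.5)]
-3.5 [(0.1, 1.2, -0.7), (0.2, 2.4, -1.4), (0.3, 3.6, -2.1), (0.4, 4.9, -2.8), (0.6, 6.1, -3.5)]
-7.0 [(0.2, 1.2, -0.7), (0.3, 2.4, -1.4), (0.5, 3.6, -2.1), (0.7, 4.8, -2.8), (0.9, 6.0, -3.5)]
-10.5 [(0.3, 1.2, -0.7), (0.5, 2.4, -1.4), (0.8, 3.6, -2.1), (1.1, 4.8, -2.8), (1.4, 6.0, -3.5)]
480.2 283.00000000000006 -14.0
time: 30.05
tool_pos: [0.4772, 0.265, 0.1624]
ee_rot: [0.001, 1.0, -0.031, -0.0]
ft_force: [-2.0, -6.1, 1.9]
width: 0.014
taus [0.448 0.358 0.401] mean 0.402 F [-1.6  -5.93  1.34] M [-2.11   0.321 -0.2  ]
t 30.15 F [-1.79 -5.83  1.11] M [-2.083  0.295 -0.192] pos [477.2 265.  162.4] yaw -3.52 tau 0.401 r 0.1001 dir -3.3 w 0.013767838100338464 head [576.9 258.5] tilt [-7.0e-04  1.2e-03 -1.0e+00] j6 0.72
w11 ring n 877 407 tooth phase mod60 0.7422008788824792 conc 0.6113602565724563 rmax [0.0334 0.036  0.0368]
```

```bash

python3 -m jog '[{"hand":5,"linear":[0,1,0],"spin":-0.5},{"hand":5,"linear":[0.1,2,0],"spin":-1},{"hand":5,"linear":[0.2,2.8,0],"spin":-1.5},{"hand":5,"linear":[0.3,3.6,0],"spin":-2},{"hand":5,"linear":[0.4,4.4,0],"spin":-2.5},{"hand":5,"linear":[0.4,4.4,0],"spin":-2.5},{"hand":5,"linear":[0.4,4.4,0],"spin":-2.5},{"hand":5,"linear":[0.4,4.4,0],"spin":-2.5}]' 110
python3 -c "
from h import *
samp('w12',2)
a,b=[cv2.imread('pics/%s.png'%f)[0:160,130:370] for f in('w8','w12')]
cv2.imwrite('pics/c9.png',cv2.resize(np.vstack([a,b]),None,fx=1.8,fy=1.8,interpolation=cv2.INTER_CUBIC))"
```

```text
time: 31.15
tool_pos: [0.4775, 0.2693, 0.1624]
ee_rot: [0.001, 0.999, -0.052, -0.0]
ft_force: [-1.4, -5.7, 1.4]
width: 0.0139
taus [0.477 0.557 0.515] mean 0.517 F [-1.56 -6.19  1.76] M [-2.199  0.343 -0.116]
t 31.25 F [-1.56 -6.37  1.83] M [-2.182  0.372 -0.135] pos [477.5 269.3 162.4] yaw -6.01 tau 0.515 r 0.1002 dir -5.8 w 0.013872203271026784 head [576.8 258.4] tilt [-9.0e-04  1.5e-03 -1.0e+00] j6 0.67
w12 ring n 901 409 tooth phase mod60 -0.23194239647452872 conc 0.6061295681740805 rmax [0.0334 0.0361 0.2596]
```

View pics/c9.png

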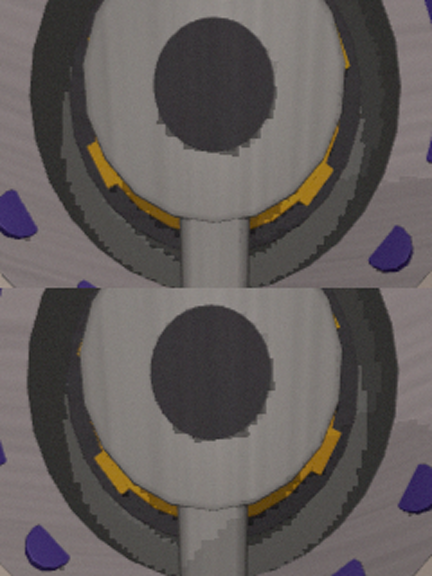

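```bash

python3 -m jog '[{"hand":5,"linear":[0,0.8,0],"spin":-0.5},{"hand":5,"linear":[0.1,1.7,0],"spin":-1},{"hand":5,"linear":[0.2,2.6,0],"spin":-1.5},{"hand":5,"linear":[0.3,3.5,0],"spin":-2},{"hand":5,"linear":[0.3,3.5,0],"spin":-2},{"hand":5,"linear":[0.3,3.5,0],"spin":-2},{"hand":5,"linear":[0.3,3.5,0],"spin":-2},{"hand":5,"linear":[0.3,3.5,0],"spin":-2}]' 110
python3 -c "
from h import *
samp('w13',3)"
```

```text
time: 32.25
tool_pos: [0.4779, 0.2727, 0.1624]
ee_rot: [0.001, 0.998, -0.07, -0.0]
ft_force: [-1.9, -7.0, 1.9]
width: 0.0138
taus [0.634 0.592 0.551 0.647] mean 0.606 F [-1.56 -6.77  1.28] M [-2.303  0.295 -0.087]
t 32.4 F [-1.22 -7.44  0.72] M [-2.287  0.339 -0.108] pos [477.9 272.7 162.4] yaw -8.01 tau 0.647 r 0.1002 dir -7.7 w 0.013800030860579255 head [576.8 258.4] tilt [-6.0e-04  1.7e-03 -1.0e+00] j6 0.63
w13 ring n 922 407 tooth phase mod60 -1.2579374506807344 conc 0.6124436030996965 rmax [0.0335 0.0363 0.2686]
```

```bash
python3 - <<'E'
from h import *
def teeth(fn):
    im,d=load(fn); hsv=cv2.cvtColor(im,cv2.COLOR_BGR2HSV); m=cv2.inRange(hsv,(12,120,50),(30,255,255)); m[130:]=0
    v,u=np.nonzero(m); P=np.array([onz(d,a,b,.150)[:2] for a,b in zip(u,v)]); q=P-np.array([.5770,.2580]); r=np.hypot(*q.T); th=np.degrees(np.arctan2(q[:,1],q[:,0]))%360
    k=(r>.0350)&(r<.038); h=np.sort(th[k]); g=np.split(h,np.nonzero(np.diff(h)>8)[0]+1)
    print(fn,[(round(x.mean(),2),round(x.min(),1),round(x.max(),1),len(x)) for x in g if len(x)>8])
for f in['w8','w9','w10','w11','w12','w13']: teeth(f)
E
```

```text
w8 [(np.float64(122.73), np.float64(112.9), np.float64(132.8), 87), (np.float64(243.42), np.float64(233.3), np.float64(253.3), 95), (np.float64(298.88), np.float64(293.1), np.float64(306.8), 33)]
w9 [(np.float64(122.58), np.float64(112.8), np.float64(132.8), 85), (np.float64(243.33), np.float64(233.2), np.float64(253.2), 97), (np.float64(297.41), np.float64(293.5), np.float64(302.7), 25)]
w10 [(np.float64(121.77), np.float64(111.9), np.float64(131.7), 84), (np.float64(242.36), np.float64(232.4), np.float64(252.4), 97), (np.float64(295.82), np.float64(292.6), np.float64(300.1), 23)]
w11 [(np.float64(120.4), np.float64(110.5), np.float64(130.5), 82), (np.float64(241.06), np.float64(230.8), np.float64(250.8), 97), (np.float64(293.5), np.float64(291.2), np.float64(296.6), 17)]
w12 [(np.float64(119.2), np.float64(109.1), np.float64(129.3), 83), (np.float64(239.95), np.float64(229.6), np.float64(249.7), 103), (np.float64(292.08), np.float64(290.1), np.float64(294.9), 11)]
w13 [(np.float64(118.34), np.float64(108.2), np.float64(128.5), 85), (np.float64(239.02), np.float64(228.7), np.float64(248.9), 98), (np.float64(290.96), np.float64(289.3), np.float64(293.4), 12)]
```

```bash
cat >> h.py <<'E'
def teeth(fn):
    im,d=load(fn); hsv=cv2.cvtColor(im,cv2.COLOR_BGR2HSV); m=cv2.inRange(hsv,(12,120,50),(30,255,255)); m[130:]=0
    v,u=np.nonzero(m); P=np.array([onz(d,a,b,.150)[:2] for a,b in zip(u,v)]); q=P-np.array([.5770,.2580]); r=np.hypot(*q.T); th=np.degrees(np.arctan2(q[:,1],q[:,0]))%360
    k=(r>.0350)&(r<.038); h=np.sort(th[k]); g=np.split(h,np.nonzero(np.diff(h)>8)[0]+1)
    print(fn,[(round(x.mean(),2),round(x.min(),1),round(x.max(),1),len(x)) for x in g if len(x)>8])
E
python3 -m jog '[{"hand":5,"linear":[0.1,0.9,0],"spin":-0.5},{"hand":5,"linear":[0.2,1.7,0],"spin":-1},{"hand":5,"linear":[0.3,2.6,0],"spin":-1.5},{"hand":5,"linear":[0.4,3.5,0],"spin":-2},{"hand":5,"linear":[0.5,4.3,0],"spin":-2.5},{"hand":5,"linear":[0.6,5.2,0],"spin":-3},{"hand":5,"linear":[0.6,5.2,0],"spin":-3},{"hand":5,"linear":[0.6,5.2,0],"spin":-3}]' 110
python3 -c "
from h import *
samp('w14',3); teeth('w14')"
```

```text
time: 33.4
tool_pos: [0.4787, 0.2778, 0.1624]
ee_rot: [0.001, 0.995, -0.096, -0.0]
ft_force: [-1.0, -6.8, 1.5]
width: 0.0141
taus [0.621 0.599 0.625 0.547] mean 0.598 F [-0.59 -6.52  1.18] M [-2.457 -0.012 -0.055]
t 33.55 F [-0.05 -5.99  1.09] M [-2.483 -0.012 -0.044] pos [478.7 277.8 162.4] yaw -11.01 tau 0.547 r 0.1002 dir -10.7 w 0.014179035227468204 head [576.7 258.3] tilt [-2.e-04  2.e-03 -1.e+00] j6 0.57
w14 ring n 951 417 tooth phase mod60 -1.9122578382310627 conc 0.6086224112323059 rmax [0.0335 0.0364 0.2557]
w14 [(np.float64(64.84), np.float64(62.8), np.float64(66.3), 10), (np.float64(117.02), np.float64(107.0), np.float64(126.7), 84), (np.float64(237.66), np.float64(227.4), np.float64(247.6), 103)]
```

```bash

python3 -m jog '[{"hand":5,"linear":[0.1,0.8,0],"spin":-0.5},{"hand":5,"linear":[0.2,1.7,0],"spin":-1},{"hand":5,"linear":[0.3,2.6,0],"spin":-1.5},{"hand":5,"linear":[0.3,2.6,0],"spin":-1.5},{"hand":5,"linear":[0.3,2.6,0],"spin":-1.5},{"hand":5,"linear":[0.3,2.6,0],"spin":-1.5},{"hand":5,"linear":[0.3,2.6,0],"spin":-1.5},{"hand":5,"linear":[0.3,2.6,0],"spin":-1.5}]' 110
python3 -c "
from h import *
samp('w15',3); teeth('w15')"
```

```text
time: 34.55
tool_pos: [0.4792, 0.2803, 0.1624]
ee_rot: [0.001, 0.994, -0.109, -0.0]
ft_force: [0.4, -6.6, 1.5]
width: 0.0137
taus [0.606 0.623 0.662 0.662] mean 0.638 F [ 0.06 -6.96  1.02] M [-2.571 -0.299 -0.043]
t 34.7 F [-0.06 -7.09  0.57] M [-2.564 -0.303 -0.034] pos [479.2 280.3 162.4] yaw -12.51 tau 0.662 r 0.1003 dir -12.2 w 0.014068930368279126 head [576.6 258.3] tilt [ 2.e-04  2.e-03 -1.e+00] j6 0.54
w15 ring n 991 425 tooth phase mod60 -2.4635198239258527 conc 0.599386190350487 rmax [0.0336 0.0367 0.2543]
w15 [(np.float64(64.21), np.float64(62.6), np.float64(65.5), 9), (np.float64(116.24), np.float64(106.2), np.float64(126.5), 83), (np.float64(236.85), np.float64(227.0), np.float64(246.8), 104)]
```

```bash

python3 -m jog '[{"hand":5,"linear":[0.1,0.6,0],"spin":-0.4},{"hand":5,"linear":[0.2,1.2,0],"spin":-0.7},{"hand":5,"linear":[0.2,1.2,0],"spin":-0.7},{"hand":5,"linear":[0.2,1.2,0],"spin":-0.7},{"hand":5,"linear":[0.2,1.2,0],"spin":-0.7},{"hand":5,"linear":[0.2,1.2,0],"spin":-0.7},{"hand":5,"linear":[0.2,1.2,0],"spin":-0.7},{"hand":5,"linear":[0.2,1.2,0],"spin":-0.7}]' 110
python3 -c "
from h import *
samp('w16',3); teeth('w16')"
```

```text
time: 35.7
tool_pos: [0.4794, 0.2814, 0.1624]
ee_rot: [0.001, 0.993, -0.115, 0.0]
ft_force: [-0.6, -6.6, 1.4]
width: 0.014
taus [0.68  0.749 0.702 0.69 ] mean 0.705 F [ 0.33 -7.22  1.11] M [-2.603 -0.34   0.007]
t 35.85 F [ 0.2  -6.72  1.05] M [-2.575 -0.402  0.038] pos [479.4 281.4 162.4] yaw -13.21 tau 0.69 r 0.1003 dir -12.8 w 0.0139970998887798 head [576.6 258.2] tilt [ 3.0e-04  2.2e-03 -1.0e+00] j6 0.53
w16 ring n 1026 427 tooth phase mod60 -2.8944677491538435 conc 0.5972965258125793 rmax [0.0336 0.2198 0.2567]
w16 [(np.float64(63.93), np.float64(61.9), np.float64(65.5), 12), (np.float64(115.8), np.float64(106.2), np.float64(125.8), 82), (np.float64(236.66), np.float64(226.5), np.float64(246.3), 101)]
```

```bash

python3 -m jog '[{"hand":5,"linear":[-0.1,-1,0],"spin":0.6},{"hand":5,"linear":[-0.3,-2,0],"spin":1.2},{"hand":5,"linear":[-0.3,-2,0.3],"spin":1.2},{"hand":20,"linear":[-0.3,-2,0.3],"spin":1.2},{"hand":35,"linear":[-0.3,-2,0.3],"spin":1.2},{"hand":50,"linear":[-0.3,-2,0.3],"spin":1.2},{"hand":60,"linear":[-0.3,-2,0.3],"spin":1.2},{"hand":60,"linear":[-0.3,-2,0.3],"spin":1.2}]' 20
python3 -c "
from h import *
shot('wrist','w17'); rep(1); teeth('w17')"
```

```text
time: 36.85
tool_pos: [0.4792, 0.2808, 0.1631]
ee_rot: [-0.0, 0.995, -0.105, 0.0]
ft_force: [-0.3, -0.1, -0.2]
width: 0.0599
t 36.9 F [-1.44 -0.63 -0.38] M [-0.162 -0.107 -0.029] pos [479.1 280.7 163.1] yaw -12.01 tau 0.063 r 0.1004 dir -12.4 w 0.060135736494274825 head [576.8 259.6] tilt [ 2.e-04 -8.e-04 -1.e+00] j6 0.55
w17 [(np.float64(61.37), np.float64(55.4), np.float64(65.8), 37), (np.float64(116.0), np.float64(106.2), np.float64(126.0), 77), (np.float64(236.75), np.float64(226.6), np.float64(246.5), 106)]
```

View pics/w17.png

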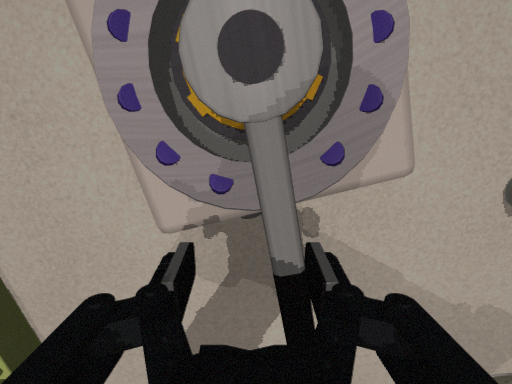

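```bash

python3 -m jog '[{"hand":75,"linear":[-1,-5,0],"spin":0},{"hand":85,"linear":[-3,-12,0],"spin":0},{"hand":85,"linear":[-3,-12,10],"spin":0},{"hand":85,"linear":[-3,-12,30],"spin":0},{"hand":85,"linear":[-3,-12,60],"spin":0},{"hand":85,"linear":[-3,-12,100],"spin":0},{"hand":85,"linear":[-3,-12,120],"spin":0},{"hand":85,"linear":[-3,-12,120],"spin":0}]' 20
python3 -c "
from h import *
shot('wrist','w18'); shot('side','s18');rep(1); crop('s18',120,80,260,200,5,'c10')"
```

```text
time: 37.9
tool_pos: [0.4768, 0.2688, 0.2853]
ee_rot: [-0.002, 0.994, -0.105, 0.002]
ft_force: [0.3, 0.3, -0.0]
width: 0.0848
t 38.0 F [-0.43 -0.97 -0.77] M [-0.009  0.016  0.054] pos [475.8 268.3 282.5] yaw -12.02 tau 0.156 r 0.1018 dir -5.1 w 0.08497199574380139 head [573.4 247.1] tilt [-6.e-04 -0.e+00 -1.e+00] j6 0.56
```

View pics/w18.png

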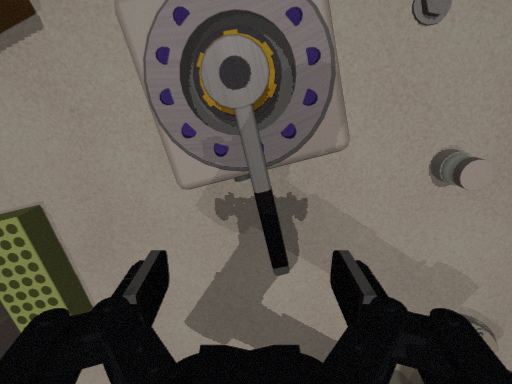

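View pics/c10.png

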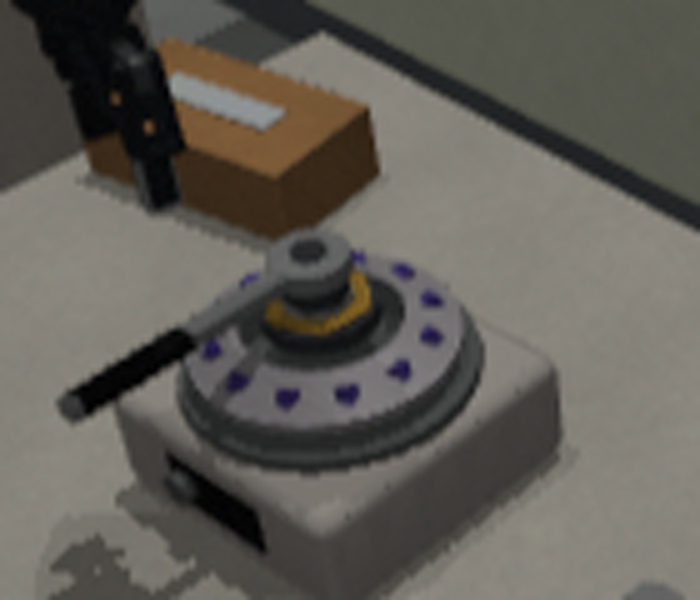

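```bash
python3 - <<'E'
from h import *
_,a=load('w18');_,b=load('s18')
print(tri(a,(235,72.5),b,(120+307/5,80+250/5))); teeth('w18'); teeth('w3')
_,t=load('top0'); ring('w18'); ring('w3')
E
```

```text
(array([0.57650559, 0.25713691, 0.1895422 ]), [np.float64(7.2475573298791e-05), np.float64(7.247557329885002e-05)])
w18 [(np.float64(3.28), np.float64(0.8), np.float64(5.8), 10), (np.float64(55.48), np.float64(46.4), np.float64(65.8), 25), (np.float64(116.67), np.float64(107.3), np.float64(126.2), 19), (np.float64(236.93), np.float64(226.8), np.float64(246.3), 33), (np.float64(296.2), np.float64(286.5), np.float64(306.4), 37), (np.float64(353.08), np.float64(346.0), np.float64(359.8), 23)]
w3 [(np.float64(7.45), np.float64(0.4), np.float64(13.4), 25), (np.float64(63.26), np.float64(53.1), np.float64(73.2), 42), (np.float64(122.22), np.float64(112.2), np.float64(132.6), 33), (np.float64(181.88), np.float64(173.0), np.float64(191.7), 24), (np.float64(242.34), np.float64(233.1), np.float64(252.4), 21), (np.float64(303.33), np.float64(293.3), np.float64(313.5), 27), (np.float64(356.11), np.float64(353.4), np.float64(359.1), 11)]
w18 ring n 1000 332 tooth phase mod60 -4.0399547088684615 conc 0.5770542790392876 rmax [0.0328 0.0355 0.0369]
w3 ring n 2633 403 tooth phase mod60 2.713912609209739 conc 0.5388008784726451 rmax [0.0299 0.0341 0.0364]
```

```bash
python3 -c "
from h import *
print(env.job_done()); print(env.get_state()['time'])"
```

```text
the job is handed in; nothing more can be done
None
the job is handed in; nothing more can be done
```

I took the grey ratchet wrench from its rest and set the socket on the rotor nut. I tightened the nut with two clockwise strokes, with a ratchet-slip return stroke of 140° between them. Then I relieved the handle, let go and lifted clear. I handed the job in at about 38 s and got no verdict.

**Last checks**
- **Torque:** the last reading before release averaged 0.705 N m, from four samples between 0.68 and 0.75.
- **Clamp ring:** it had turned about 6.8° clockwise, or 3.5–3.6 mm at the ring point, which matches 0.7 N m. It read the same, within about 0.2°, after I let go.
- **Seating:** the top of the wrench head measured 189.5 mm above the bench, against 189 mm expected when fully down. It was centred on the nut with the hand clear.
- **Tube rack, jar and spare nut:** I never reached for them. I did not re-measure their positions at the end.

**Disagreements**
- **Torque part-way up:** the force sensor read up to about 0.05 N m below the ring-based estimate, and the two agreed at the end.
- **Nut position:** felt through contact, the nut's centre came out about 1–2 mm from the camera's, which is within the calibration.
- **Handle on release:** it swung back about 10° in the free direction when I let go, and the ring did not move.

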